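Raise the bench hood sash to the height marker

ROBOT

A 6-joint arm with a two-finger parallel gripper is mounted at the origin on the work surface. World frame = base frame: x ahead of the robot, y to its left, z up, the work surface at z = 0. Lengths are in m, angles in rad, forces in N, time in s.
With the tool pointing down it reaches from about 0.325 to 0.775 m from the base axis. Payload 5.5 kg.
Tool frame: the origin (TCP) lies at the very end of the fingers, on their centre line; the grasp point (between the pads) lies 19 mm behind it (ctrl.grasp_offset is the distance from the TCP to the grasp point, in m); x points along the fingers, z is the direction in which the jaws open and shut, and the axes are right-handed (so a half turn about x gives the same grasp; the last joint's range is limited). The gripper opens to 85 mm and grips with 20 to 120 N. Pads are 22 mm wide; open, the fingers measure 114 mm over their backs; the gripper's body (76 mm by 85 mm) begins 54 mm behind the grasp point. The pads swing forward as they close: fully open they stand 13 mm farther back than shut.
Start: joints at [1.224, 0.091, 1.231, -0, 1.82, -0.057], TCP at [0.171, 0.575, 0.231] pointing down, gripper open.
Joint ranges: [-2.87, 2.87], [-0.86, 2.18], [0.17, 2.46], [-1.51, 4.65], [0.06, 2.69], [-2.65, 2.65]. Speed limits (rad/s): [2.57, 2.57, 3.01, 3.14, 3.14, 3.14].

INTERFACE

Orientations are given as a unit quaternion [x, y, z, w].
In Python, from rig import ctrl gives the robot as it stands.
- The arm moves only by the tool move_arm, never from a script. Its argument "motion" is a list that holds one entry, the list of rows, each a list of 7 numbers: the gripper command: -1 is shut, 1 is fully open, values between are in proportion, then the shift along the world's x, y, z in mm, then the turn, a rotation vector about the world's x, y, z in rad. In form: [[[grip, dx, dy, dz, rx, ry, rz], ...]]. A call has exactly 8 rows; each row is the pose to reach, as a shift and turn from the pose measured when the call began; what a row does not reach only later rows make up. A row lasts 1/10 s, in which the tool goes at most 50 mm and 8.59 degrees, less where a joint would pass 70% of its speed; a pose out of reach is approached as far as the arm can. A call with a gripper value outside its range is refused whole. The fingers move at their own pace and stop on an object; "grip_force" is the grip in N (left out, the last holds). Time passes only in rows, so rows that repeat a pose let the fingers close, or fill a call up. It gives the time, the measured TCP pose, the force and the opening at its end, in the units of the state.
- ctrl.read_state(): the state, without advancing time (a new reading comes with each control period).
- ctrl.snapshot(name): name is "side" or "top" or "wrist"; returns the picture (420x560x3 uint8, blue, green, red); there is no depth.
- ctrl.camera_model(name): a dict with "fx", "fy", "cx", "cy" (pixels), "rvec" (rotation vector, rad) and "tvec" (3), from world to camera coordinates, as OpenCV has them. Camera axes: x right, y down, z forward; pixel columns grow to the right and rows downward; lengths in m; the calibration is good to about 2 mm. A picture is of the moment at which its call begins: read the wrist's pose just before it. camera_model takes no time and is no camera call; for the wrist camera it gives the pose at the moment of the call.
- ctrl.close_job(): hands the job in, once; it reports no verdict.
The state is a dict: "clock": time; "joint_pos": joint angles; "dq": joint speeds; "joint_torque": joint torques, N m; "tcp_pos": TCP position; "ee_rot": TCP orientation; "force": force on the tool from outside, world axes, zero at the start; "wrist_torque": the same for the moment, N m; "opening": opening from 0.0 (shut) to 1.0 (fully open).
Only numpy, scipy, OpenCV 4.12 (cv2) and the standard library are available. Lean on these libraries where they do the work, as an engineer would, in place of code of your own. Each camera call takes 0.05 s, during which the arm holds its last target.

TASK

The sash of the bench hood is too low to work under: with the gripper's fingers, push it up from beneath its protruding lip until the lip is level with the pointer blade clipped to the left upright, then back away and leave it standing there. Only push: do not pinch the lip or touch the pane, its frame or the grey strip along the lip's top, and leave the bottle, jar, vial rack and metal block where they are.

Things in the scene. Friction and masses are not known exactly. Their poses are not given: they have to be found in the camera images.
- hood: Open-topped bench hood standing fixed on the bench: white base plate 210 x 460 x 12 mm, two aluminium uprights 26 x 26 mm and 380 mm tall at y = +215 and -215 mm of its frame, a grey pulley on top of each, low clear side walls behind them. Origin on the bench midway between the uprights, in the plane of the sash; x points into the hood (away from the robot), y to the left upright, z up. The base plate lies only at x > 0 of this frame; in front of it is bare bench.
- sash (a joint): Height of the counterweighted sash in m above its lowest position: grows upward, range 0 to 0.29. At 0 the lip's middle is 35 mm above the bench. The sash runs straight up and down between the uprights with a drag of about 3 N (2 to 6 N is needed to push it up) and stays wherever it is left.
- lip_root (a point): The sash's lip: a horizontal aluminium flange 470 mm wide (along y of the hood) and 10 mm thick that sticks out towards the robot along the sash's whole bottom edge, also in front of the uprights. In the hood's frame it reaches from x = -13 mm to its rounded front edge at x = -56 mm. This point is at mid width and mid thickness of the lip, in the sash plane; axes as the hood's. The space beneath it is open.
- lip_front (a point): Point at mid width of the lip, at the centre of its rounded front edge (edge radius 5 mm; the lip's underside is 5 mm below this point, its foremost point 5 mm in front of it). Axes as the hood's. Its height is the lip's height.
- pane_middle (a point): Clear pane of the sash (372 x 132 mm) standing on the lip in the sash plane, with a grey clamping strip 5 mm thick that covers the top of the lip from its root to 3 mm behind the nose's centre line. An aluminium frame 12 to 14 mm wide surrounds the pane. None of these is to be touched by the fingers. This point is the middle of the pane, 84 mm above the lip's middle; axes as the hood's.
- mark (a point): Middle of the pointer blade's height near its free end: a steel blade 5 mm thick, 10 mm wide, pointing towards the robot from a small dark clip (34 x 14 x 30 mm) with a black thumbscrew, fixed on the outside of the left upright. The blade stands just beyond the lip's left end, 247 mm to the left of the hood's middle, and spans 71 mm in front of to 9 mm in front of the sash plane. The lip is level when lip_front is as high as this point. Axes as the hood's.
- bottle: Amber bottle 58 mm across, 115 mm tall, standing on the bench in front of one end of the sash. Origin at the centre of its underside.
- jar: Clear jar 52 mm across, 60 mm tall, standing on the bench in front of the other end of the sash. Origin at the centre of its underside.
- rack: Vial rack 80 x 180 x 35 mm with vials (59 mm tall in all) standing on the base plate inside the hood. Origin at the centre of its underside.
- block: Metal heating block 70 x 90 x 60 mm standing on the base plate inside the hood. Origin at the centre of its underside.
Mind the look-alikes: they are no part of the job. There is more than one size of the block; the job needs the larger. Of the things shaped like the rack, the blue one is meant.

How it is judged:
By the outcome, as a careful person would: the job done as asked, in the order asked, and still so for the second after the job is handed in, with the robot touching nothing.
It also fails if it takes over 38 s, if anything falls off the work surface, if the arm or the gripper's body presses on something with over 40 N, if the wrist force passes 120 N, or if a joint passes its speed limit or range.

## Working session

There is one attempt and no reset: what is moved stays moved. The work goes in short steps, Python scripts to look and compute and a tool call to move; the robot and the scene stay as the last step left them, time stands still between calls to the robot, and variables do not carry over. Pictures are saved under pics/ and viewed, and the job is handed in when it is done.

Besides the shell and the picture viewer there is one more tool, called after ">>>" by a JSON object that holds its "api" and its "payload", one argument or row to a line. move_arm: Moves the arm, as the interface text tells. Its arguments: {"type":"object","properties":{"motion":{"type":"array"},"grip_force":{"type":"number"}},"required":["motion"]}

```bash
ls; mkdir -p pics; python3 - <<'E'
from rig import ctrl
import cv2
s=ctrl.read_state();print(s)
for n in("side","top","wrist"):
    im=ctrl.snapshot(n);cv2.imwrite(f"pics/{n}0.png",im);print(n,ctrl.camera_model(n))
E
```

```text
pics
{'clock': 0.0, 'joint_pos': array([ 1.22429210e+00,  9.18784663e-02,  1.23192288e+00,  1.27623013e-05,
        1.81982554e+00, -5.67012879e-02]), 'dq': array([ 0.00032283,  0.00024294,  0.001025  ,  0.00010474, -0.00020476,
       -0.00099096]), 'joint_torque': array([ 6.34202406e-04, -4.58683741e+01, -4.18048561e+01,  2.39548763e-05,
        1.05969224e-02, -1.66940237e-05]), 'tcp_pos': array([0.17135408, 0.57469714, 0.23011826]), 'ee_rot': array([-0.42295605,  0.56755908,  0.4221705 ,  0.56635408]), 'force': array([-0.07171217,  0.142063  ,  0.458184  ]), 'wrist_torque': array([-0.02420185, -0.01791343,  0.067861  ]), 'opening': 0.9952920113038172}
side {'fx': 452.9842019481204, 'fy': 452.9842019481204, 'cx': 278.9007140922578, 'cy': 214.031939356836, 'rvec': array([ 1.22136975,  2.72077577, -0.44353478]), 'tvec': array([ 0.45520933, -0.39999855,  1.48947267])}
top {'fx': 397.67548452323194, 'fy': 397.67548452323194, 'cx': 285.66991768723454, 'cy': 206.3248424878437, 'rvec': array([ 2.11867532, -2.14320061,  0.13679427]), 'tvec': array([0.01518512, 0.67128232, 1.02086698])}
wrist {'fx': 321.4556294126633, 'fy': 321.4556294126633, 'cx': 273.43776829402873, 'cy': 206.6262014767976, 'rvec': array([-2.32499756, -1.73398939, -0.24902308]), 'tvec': array([-0.59969109, -0.0374234 ,  0.37987505])}
```

View pics/side0.png

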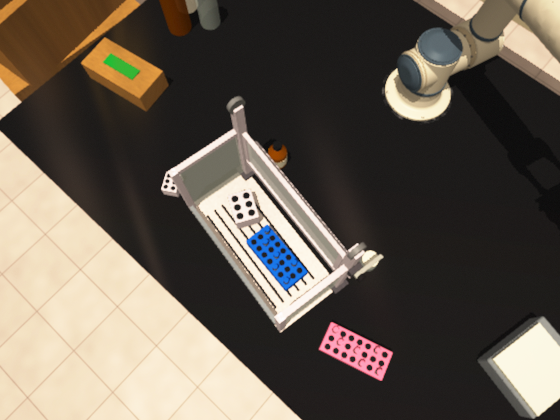

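View pics/top0.png

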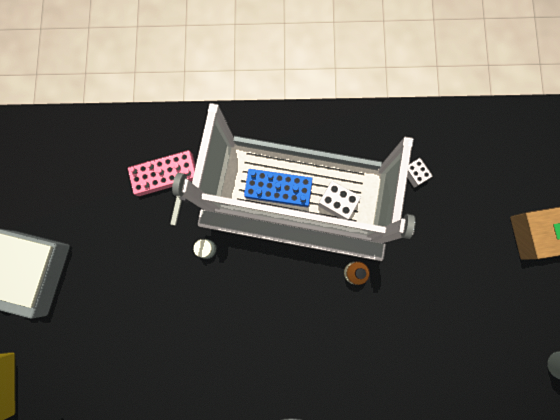

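View pics/wrist0.png

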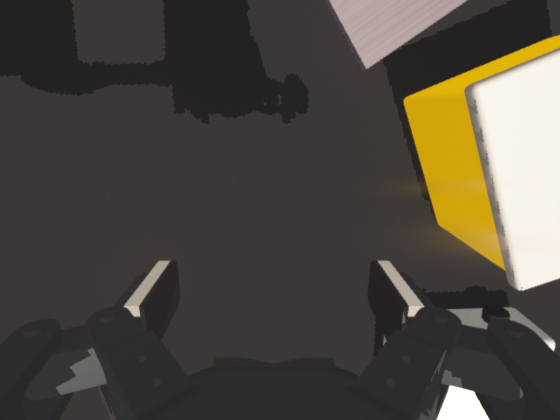

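The side view looks down from behind the hood. In it the robot is at upper right, the larger block at (243,207), the blue rack at (277,257) and the pink look-alike at (355,350). In the top view the pointer blade is at (177,210), the jar at (204,248), the bottle at (357,272), and the lip runs from about (200,222) to (383,255).

```bash
python3 - <<'E'
import cv2
im=cv2.imread("pics/top0.png");cv2.imwrite("pics/topc.png",cv2.resize(im[95:295,155:425],None,fx=2.9,fy=2.9,interpolation=cv2.INTER_CUBIC))
im=cv2.imread("pics/side0.png");cv2.imwrite("pics/sidec.png",cv2.resize(im[85:335,155:395],None,fx=2.4,fy=2.4,interpolation=cv2.INTER_CUBIC))
E
```

```text
(no output)
```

View pics/topc.png

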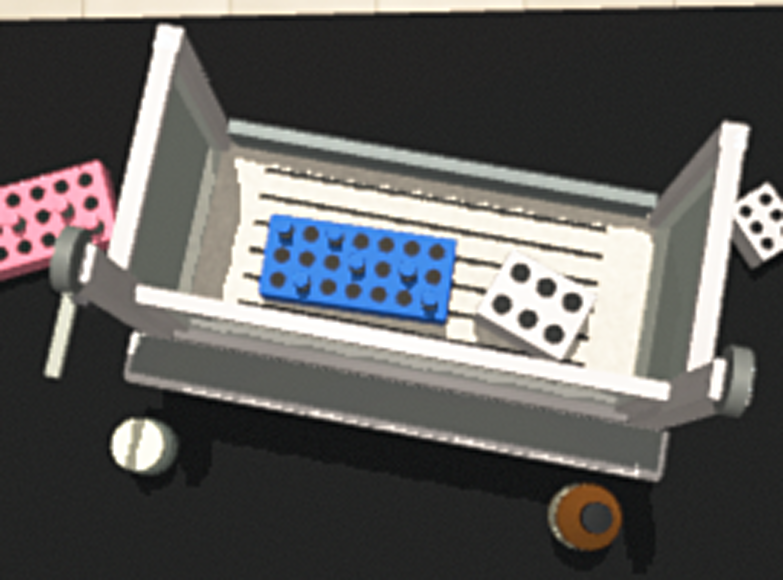

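View pics/sidec.png

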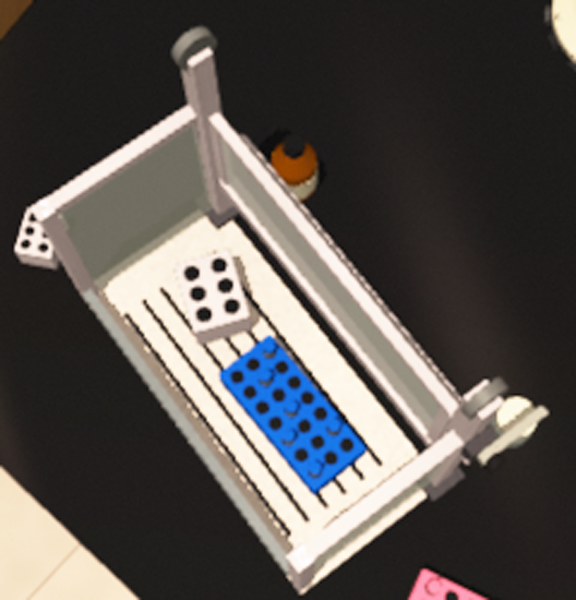

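```bash
cat > h.py <<'E'
import numpy as np, cv2
from scipy.optimize import least_squares
from rig import ctrl
def P(m,X):
    return cv2.projectPoints(np.atleast_2d(X).astype(float),m['rvec'],m['tvec'],np.array([[m['fx'],0,m['cx']],[0,m['fy'],m['cy']],[0,0,1.]]),None)[0][:,0]
def ray(m,u,v):
    R=cv2.Rodrigues(m['rvec'])[0]; c=-R.T@m['tvec']; d=R.T@np.array([(u-m['cx'])/m['fx'],(v-m['cy'])/m['fy'],1]); return c,d/np.linalg.norm(d)
def plane(m,u,v,z):
    c,d=ray(m,u,v); return c+d*(z-c[2])/d[2]
def tri(rs):
    A=sum(np.eye(3)-np.outer(d,d) for c,d in rs); b=sum((np.eye(3)-np.outer(d,d))@c for c,d in rs); return np.linalg.solve(A,b)
E
python3 - <<'E'
from h import *
T=ctrl.camera_model('top');S=ctrl.camera_model('side')
t=lambda u,v:(155+(u+.5)/2.9-.5,95+(v+.5)/2.9-.5); s=lambda u,v:(155+(u+.5)/2.4-.5,85+(v+.5)/2.4-.5)
B=tri([ray(T,*t(53,376)),ray(S,*s(547,408))]); print('blade tip',B)
print(P(T,B),t(53,376),P(S,B),s(547,408))
print('cams',ray(T,0,0)[0],ray(S,0,0)[0])
# pulley tops
for a,b in(((72,262),(486,395)),((738,380),(194,47))):
    print('pulley',tri([ray(T,*t(*a)),ray(S,*s(*b))]))
# side wall tops
# lip ends: distance vs height
for z in np.arange(.04,.2,.02):
    a=plane(T,*t(125,380),z);b=plane(T,*t(661,480),z); print(round(z,3),np.linalg.norm(a-b),a,b,np.degrees(np.arctan2(a[0]-b[0],a[1]-b[1])))
print('jar',plane(T,*t(140,445),.06),'bottle',plane(T,*t(597,518),.115))
E
```

```text
blade tip [0.60082148 0.2435555  0.27509018]
[[172.41373681 224.65119894]] (172.94827586206895, 224.32758620689657) [[382.05011694 254.66172424]] (382.625, 254.70833333333334)
cams [ 0.50853424 -0.01749131  1.11090365] [0.93292116 0.22986615 1.28940408]
pulley [0.6625732  0.19735067 0.38823928]
pulley [ 0.58082614 -0.22322692  0.38779075]
0.04 0.5051472445004215 [0.62304026 0.24737936 0.04      ] [ 0.52509494 -0.24818138  0.04      ] 11.180155973858733
0.06 0.49571320730028434 [0.62090177 0.24243269 0.06      ] [ 0.52478566 -0.24387306  0.06      ] 11.18015597385874
0.08 0.48627917010014726 [0.61876328 0.23748601 0.08      ] [ 0.52447637 -0.23956473  0.08      ] 11.180155973858746
0.1 0.4768451329000101 [0.61662478 0.23253934 0.1       ] [ 0.52416709 -0.23525641  0.1       ] 11.180155973858739
0.12 0.46741109569987305 [0.61448629 0.22759266 0.12      ] [ 0.52385781 -0.23094808  0.12      ] 11.180155973858744
0.14 0.45797705849973597 [0.6123478  0.22264598 0.14      ] [ 0.52354852 -0.22663975  0.14      ] 11.180155973858735
0.16 0.4485430212995989 [0.6102093  0.21769931 0.16      ] [ 0.52323924 -0.22233143  0.16      ] 11.18015597385874
0.18 0.4391089840994618 [0.60807081 0.21275263 0.18      ] [ 0.52292995 -0.2180231   0.18      ] 11.180155973858733
jar [0.56116434 0.22723241 0.06      ] bottle [ 0.4925535  -0.17658563  0.115     ]
```

>>> {"api": "move_arm", "payload": {
  "motion": [
    [[-1,20,-40,5,0,0,-0.1],[-1,45,-80,10,0,0,-0.2],[-1,70,-125,20,0,0,-0.3],[-1,95,-170,30,0,0,-0.4],[-1,120,-215,40,0,0,-0.5],[-1,145,-260,50,0,0,-0.6],[-1,165,-305,60,0,0,-0.7],[-1,185,-350,70,0,0,-0.8]]
  ],
  "grip_force": 40
}}

```text
clock: 0.95
tcp_pos: [0.3526, 0.2321, 0.2985]
ee_rot: [-0.167, 0.688, 0.167, 0.687]
force: [1.5, 1.2, -0.5]
opening: 0.003
```

```bash
cat > log.py <<'E'
from rig import ctrl
import json
s=ctrl.read_state()
d={k:(v.tolist() if hasattr(v,'tolist') else v) for k,v in s.items()}
open('log.jsonl','a').write(json.dumps(d)+"\n")
for k in('clock','joint_pos','tcp_pos','ee_rot','force','opening'):print(k,s[k])
E
python3 log.py
```

```text
clock 0.95
joint_pos [ 5.01426630e-01 -3.55912932e-01  1.51852519e+00  6.46039112e-05
  1.98050196e+00  2.42517368e-02]
tcp_pos [0.35258422 0.23206735 0.29850289]
ee_rot [-0.16723909  0.68759899  0.16700001  0.68654914]
force [ 1.46873982  1.15794385 -0.54940639]
opening 0.002629835673252735
```

>>> {"api": "move_arm", "payload": {
  "motion": [
    [[-1,5,-35,0,0,0,-0.1],[-1,10,-70,0,0,0,-0.2],[-1,15,-110,0,0,0,-0.3],[-1,15,-150,0,0,0,-0.4],[-1,15,-190,10,0,0,-0.5],[-1,15,-215,20,0,0,-0.6],[-1,15,-230,30,0,0,-0.7],[-1,15,-230,30,0,0,-0.7]]
  ]
}}

```text
clock: 1.75
tcp_pos: [0.3677, 0.0006, 0.3296]
ee_rot: [0.08, 0.702, -0.08, 0.703]
force: [0.8, 0.2, -0.2]
opening: -0.002
```

```bash
python3 log.py
```

```text
clock 1.75
joint_pos [-9.09453032e-02 -4.76337095e-01  1.54853746e+00 -1.61252945e-04
  2.06898963e+00  1.36446322e-01]
tcp_pos [0.36770259 0.00055931 0.3295902 ]
ee_rot [ 0.08020223  0.70239484 -0.08029588  0.70268176]
force [ 0.83779167  0.21668067 -0.193581  ]
opening -0.0022548880943714204
```

>>> {"api": "move_arm", "payload": {
  "motion": [
    [[-1,0,0,0,0,-0.12,0],[-1,0,0,0,0,-0.24,0],[-1,0,0,0,0,-0.36,0],[-1,0,0,0,0,-0.48,0],[-1,0,0,0,0,-0.48,0],[-1,0,0,0,0,-0.6,0],[-1,0,0,0,0,-0.7,0],[-1,0,0,0,0,-0.7,0]]
  ]
}}

```text
clock: 2.55
tcp_pos: [0.4443, 0.0016, 0.3635]
ee_rot: [0.101, 0.441, -0.05, 0.89]
force: [-0.6, -0.3, -1.3]
opening: 0.004
```

```bash
python3 log.py; python3 - <<'E'
from rig import ctrl
import cv2
cv2.imwrite('pics/w1.png',ctrl.snapshot('wrist'))
E
```

```text
clock 2.55
joint_pos [-0.13756673 -0.85552012  1.83100131  0.08390917  1.52013054  0.11163353]
tcp_pos [0.44432184 0.00160151 0.36345913]
ee_rot [ 0.1009999   0.44115769 -0.04969037  0.89034251]
force [-0.55918737 -0.27914707 -1.30810168]
opening 0.004093090136887095
```

View pics/w1.png

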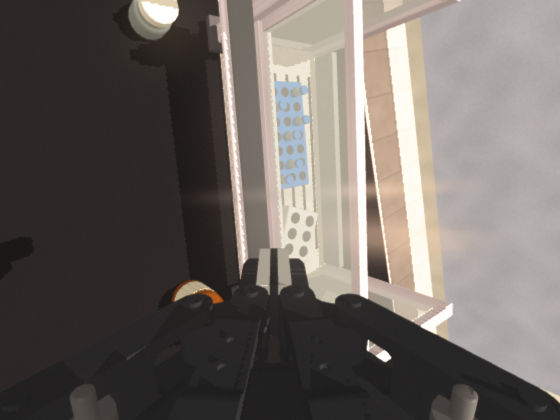

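```bash
cat > kin.py <<'E'
import numpy as np, json
from scipy.spatial.transform import Rotation as Ro
from scipy.optimize import least_squares
R0=lambda a,t:Ro.from_euler(a,t)
def fko(q,s4=1,s6=1):
    return R0('z',q[0])*R0('y',q[1]+q[2])*R0('z',s4*q[3])*R0('y',q[4])*R0('z',s6*q[5])
def load():
    D=[json.loads(l) for l in open('log.jsonl')]
    return [(np.array(d['joint_pos']),np.array(d['tcp_pos']),Ro.from_quat(d['ee_rot'])) for d in D]
st=(np.array([1.2242921,.09187847,1.23192288,1.276e-5,1.81982554,-.05670129]),np.array([.17135408,.57469714,.23011826]),Ro.from_quat([-.42295605,.56755908,.4221705,.56635408]))
E
python3 - <<'E'
from kin import *
D=[st]+load()
for s4 in(1,-1):
  for s6 in(1,-1):
    Cs=[fko(q,s4,s6).inv()*R for q,p,R in D]
    print(s4,s6,[np.round((Cs[0].inv()*C).magnitude(),4) for C in Cs],np.round(Cs[0].as_matrix(),2).tolist())
for q,p,R in D:
    print(np.round(R0('z',-q[0]).apply(p),4),np.round(q,3))
E
```

```text
1 1 [np.float64(0.0), np.float64(0.0), np.float64(0.0), np.float64(0.0)] [[-0.0, 0.0, -1.0], [-0.0, 1.0, 0.0], [1.0, 0.0, -0.0]]
1 -1 [np.float64(0.0), np.float64(0.1619), np.float64(0.3863), np.float64(0.3367)] [[-0.0, 0.11, -0.99], [-0.0, 0.99, 0.11], [1.0, 0.0, -0.0]]
-1 1 [np.float64(0.0), np.float64(0.0001), np.float64(0.0003), np.float64(0.1678)] [[-0.0, 0.0, -1.0], [0.0, 1.0, 0.0], [1.0, -0.0, -0.0]]
-1 -1 [np.float64(0.0), np.float64(0.1619), np.float64(0.3865), np.float64(0.3834)] [[0.0, 0.11, -0.99], [0.0, 0.99, 0.11], [1.0, -0.0, -0.0]]
[0.5987 0.034  0.2301] [ 1.224  0.092  1.232  0.     1.82  -0.057]
[0.4207 0.034  0.2985] [ 0.501 -0.356  1.519  0.     1.981  0.024]
[0.3661 0.034  0.3296] [-0.091 -0.476  1.549 -0.     2.069  0.136]
[0.4399 0.0625 0.3635] [-0.138 -0.856  1.831  0.084  1.52   0.112]
```

```bash
cat >> kin.py <<'E'
# params: h,L1,A,B(x in link3),yoff,a (x after q4), Lt
def fkp(q,k):
    h,L1,A,B,yo,a,Lt,r0=k
    p=np.array([r0,0,h])+R0('y',q[1]).apply([0,0,L1])
    p=p+R0('y',q[1]+q[2]).apply([B,yo,A])
    r=R0('y',q[1]+q[2])*R0('z',q[3])
    p=p+r.apply([a,0,0])+(r*R0('y',q[4])).apply([0,0,Lt])
    return R0('z',q[0]).apply(p)
def fit(D,prior=(.3,.4,.4,.05,.034,.05,.28,0),w=1e-3):
    pr=np.array(prior)
    f=lambda k:np.r_[np.concatenate([fkp(q,k)-p for q,p,R in D]),w*(k-pr)]
    s=least_squares(f,pr,xtol=1e-14,ftol=1e-14); return s.x, [np.linalg.norm(fkp(q,s.x)-p) for q,p,R in D]
E
python3 - <<'E'
from kin import *
D=[st]+load()
for w in(1e-2,1e-3,1e-4): 
    k,e=fit(D,w=w); print(np.round(k,4),np.round(e,5))
    k,e=fit(D,prior=(.364,.39,.426,.0,.034,.09,.25,0),w=w); print(np.round(k,4),np.round(e,5))
E
```

```text
[ 1.590e-01  3.737e-01  5.580e-01  9.780e-02  3.400e-02  1.800e-03
  3.407e-01 -3.000e-04] [6.0e-05 8.0e-05 9.0e-05 1.5e-04]
[ 1.584e-01  3.732e-01  5.580e-01  9.510e-02  3.390e-02  3.600e-03
  3.406e-01 -1.000e-04] [1.0e-04 8.0e-05 1.1e-04 2.3e-04]
[ 0.1572  0.3726  0.5585  0.0969  0.034   0.      0.3407 -0.    ] [0. 0. 0. 0.]
[ 0.1572  0.3726  0.5585  0.0969  0.034   0.      0.3407 -0.    ] [0. 0. 0. 0.]
[ 0.1572  0.3726  0.5585  0.0969  0.034   0.      0.3407 -0.    ] [0. 0. 0. 0.]
[ 0.1572  0.3726  0.5585  0.0969  0.034   0.      0.3407 -0.    ] [0. 0. 0. 0.]
```

```bash
cat >> kin.py <<'E'
K=(0.15721,0.37262,0.55848,0.0969,0.034,0.0,0.3407,0.0)
LO=np.array([-2.87,-.86,.17,-1.51,.06,-2.65]);HI=np.array([2.87,2.18,2.46,4.65,2.69,2.65])
C=Ro.from_matrix([[0,0,-1],[0,1,0],[1,0,0]])
def ik(p,R,k=K):
    """all solutions (q1 front branch), no limits"""
    h,L1,A,B,yo,a,Lt,r0=k
    d=R.apply([1,0,0]); w=p-Lt*d
    out=[]
    rr=np.hypot(w[0],w[1]); q1=np.arctan2(w[1],w[0])-np.arcsin(yo/rr)
    x=np.sqrt(rr**2-yo**2); z=w[2]-h
    L2=np.hypot(A,B); al=np.arctan2(B,A); D2=x*x+z*z
    c=(D2-L1**2-L2**2)/(2*L1*L2)
    if abs(c)>1: return out
    g=np.arccos(c) # bend between links
    q3=g-al
    q2=np.arctan2(x,z)-np.arctan2(L2*np.sin(g),L1+L2*np.cos(g))
    M=(R0('z',q1)*R0('y',q2+q3)).inv()*R*C.inv()
    m=M.as_matrix()
    for s in(1,-1):
        q5=s*np.arctan2(np.hypot(m[0,2],m[1,2]),m[2,2])
        q4=np.arctan2(s*m[1,2],s*m[0,2]); q6=np.arctan2(s*m[2,1],-s*m[2,0])
        if q5<0: continue
        if q4<-1.51: q4+=2*np.pi
        out.append(np.array([q1,q2,q3,q4,q5,q6]))
    return out
def ok(q,m=.03): return np.all(q>LO+m) and np.all(q<HI-m)
E
python3 - <<'E'
from kin import *
D=[st]+load()
for q,p,R in D: print([np.round(s-q,3) for s in ik(p,R)])
O=np.array([.622,-.0127,0]);yaw=np.radians(-11.1)
H=R0('z',yaw)
for pit in range(0,60,10):
  for ps in range(-60,61,15):
    d=H.apply([np.cos(np.radians(pit))*np.cos(np.radians(ps)),np.cos(np.radians(pit))*np.sin(np.radians(ps)),-np.sin(np.radians(pit))])
    y=H.apply([-np.sin(np.radians(ps)),np.cos(np.radians(ps)),0]) # jaw horizontal
    res=[]
    for z in(.05,.09,.17,.26):
        p=O+H.apply([-.03,0,z])
        r='-'
        for roll in(0,90,180,270):
            zj=Ro.from_rotvec(np.radians(roll)*d).apply(y)
            R=Ro.from_matrix(np.c_[d,np.cross(zj,d),zj])
            for q in ik(p,R):
                if ok(q): r=str(np.round(q,1))
        res.append(r)
    if res.count('-')<4: print(pit,ps,res)
E
```

```text
[array([ 0.,  0., -0., -0., -0., -0.])]
[array([ 0.,  0., -0., -0., -0., -0.])]
[array([-0.,  0., -0.,  0., -0.,  0.])]
[array([-0.,  0., -0.,  0., -0., -0.])]
0 -60 ['[ 0.5  0.6  1.7 -1.5  1.7 -0.9]', '[ 0.5  0.5  1.7 -1.5  1.7 -1. ]', '-', '-']
0 -30 ['[ 0.5  0.2  2.2  4.4  1.3 -0.7]', '[ 0.5  0.1  2.2  4.5  1.3 -0.8]', '[ 0.5 -0.1  2.2  4.5  1.3 -1. ]', '[ 0.5 -0.3  2.2  4.6  1.2 -1.3]']
0 -15 ['[ 0.4  0.   2.4  4.1  1.1 -0.6]', '[ 0.4 -0.1  2.4  4.2  1.  -0.7]', '[ 0.4 -0.4  2.4  4.3  0.9 -1. ]', '[ 0.4 -0.6  2.4  4.5  0.8 -1.3]']
0 45 ['[-0.7  0.2  2.2  1.8  1.4  0.7]', '[-0.7  0.   2.3  1.8  1.3  0.8]', '[-0.7 -0.2  2.3  1.7  1.3  1.1]', '[-0.7 -0.4  2.2  1.7  1.3  1.3]']
0 60 ['[-0.7  0.3  2.   1.6  1.6  0.8]', '[-0.7  0.2  2.   1.6  1.6  0.9]', '[-0.7  0.   2.   1.6  1.6  1.1]', '[-0.7 -0.1  2.   1.6  1.6  1.3]']
10 -60 ['[ 0.5  0.4  1.7 -1.3  1.6 -1. ]', '[ 0.5  0.4  1.7 -1.3  1.6 -1. ]', '[ 0.5  0.2  1.7 -1.3  1.7 -1.2]', '[ 0.5  0.1  1.6 -1.4  1.7 -1.3]']
10 -45 ['[ 0.5  0.3  1.9 -1.5  1.4 -1. ]', '[ 0.5  0.2  2.  -1.5  1.4 -1. ]', '[ 0.5  0.   1.9 -1.4  1.4 -1.2]', '[ 0.5
[... 4746 characters left out ...]
 1.9]', '[ 0.  -0.5  2.1 -0.2  0.8  1.8]', '[ 0.  -0.5  2.  -0.2  1.   1.8]', '[ 0.  -0.5  1.9 -0.1  1.1  1.8]']
50 15 ['[-0.1 -0.5  2.2  0.2  0.7  1.3]', '[-0.1 -0.5  2.1  0.2  0.8  1.3]', '[-0.1 -0.5  2.   0.2  1.   1.3]', '[-0.1 -0.5  1.9  0.2  1.1  1.3]']
50 30 ['[-0.3 -0.4  2.1  0.5  0.9  2.3]', '[-0.3 -0.4  2.1  0.5  0.9  2.3]', '[-0.3 -0.5  2.   0.4  1.1  2.4]', '[-0.3 -0.5  1.8  0.4  1.2  2.5]']
50 45 ['[-0.4 -0.3  2.   0.7  1.   1.9]', '[-0.4 -0.3  2.   0.6  1.1  2. ]', '[-0.4 -0.4  1.9  0.6  1.2  2.1]', '[-0.4 -0.4  1.7  0.6  1.4  2.2]']
50 60 ['[-0.4 -0.1  1.9  0.7  1.2  1.6]', '[-0.4 -0.2  1.9  0.7  1.3  1.7]', '[-0.4 -0.2  1.8  0.7  1.4  1.8]', '[-0.4 -0.2  1.6  0.7  1.5  1.9]']
```

```bash
cat >> kin.py <<'E'
O=np.array([.622,-.0127,0]);H=R0('z',np.radians(-11.1))
def ori(pit,ps,sgn=1):
    pit,ps=np.radians([pit,ps])
    d=np.array([np.cos(pit)*np.cos(ps),np.cos(pit)*np.sin(ps),-np.sin(pit)])
    n=np.cross(d,[0,1,0]);n/=np.linalg.norm(n)
    if n[2]<0:n=-n
    y=sgn*n; z=np.cross(d,y)
    return H*Ro.from_matrix(np.c_[d,y,z])
E
python3 - <<'E'
from kin import *
from rig import ctrl
import cv2
m=ctrl.camera_model('wrist');s=ctrl.read_state()
Rc=cv2.Rodrigues(m['rvec'])[0];c=-Rc.T@m['tvec']
Rt=Ro.from_quat(s['ee_rot'])
print('cam in tool',np.round(Rt.inv().apply(c-s['tcp_pos']),4),'fwd',np.round(Rt.inv().apply(Rc[2]),3))
for pit in(20,25,30,35,40):
  for ps in(-30,-25,-20,-15,0,15,20,25,30):
    for sg in(1,-1):
      o=[]
      for z in(.06,.10,.17,.26):
        for x in (-.035,-.12):
          Q=[q for q in ik(O+H.apply([x,0,z]),ori(pit,ps,sg)) if ok(q,.05)]
          o.append(Q[0].round(2) if Q else None)
      if all(a is not None for a in o): print(pit,ps,sg,o[0],o[3],o[6],o[7])
E
```

```text
cam in tool [-0.1435  0.0723  0.0008] fwd [ 0.959 -0.283  0.   ]
20 -30 -1 [ 0.45 -0.12  2.19 -1.43  1.06  0.19] [ 0.6  -0.41  2.33 -1.31  1.23  0.06] [ 0.45 -0.42  2.04 -1.21  1.18 -0.3 ] [ 0.6  -0.63  2.17 -1.21  1.34 -0.31]
25 -30 -1 [ 0.42 -0.17  2.17 -1.3   1.02  0.02] [ 0.57 -0.46  2.31 -1.2   1.2  -0.1 ] [ 0.42 -0.43  1.99 -1.09  1.19 -0.44] [ 0.57 -0.63  2.13 -1.1   1.35 -0.43]
25 -25 -1 [ 0.39 -0.25  2.24 -1.32  0.92  0.01] [ 0.54 -0.57  2.38 -1.2   1.11 -0.13] [ 0.39 -0.51  2.05 -1.06  1.09 -0.48] [ 0.54 -0.73  2.18 -1.07  1.26 -0.48]
30 -30 -1 [ 0.39 -0.21  2.15 -1.17  1.   -0.16] [ 0.53 -0.5   2.29 -1.09  1.19 -0.25] [ 0.39 -0.42  1.94 -0.98  1.21 -0.57] [ 0.53 -0.63  2.08 -1.    1.36 -0.55]
30 -25 -1 [ 0.36 -0.28  2.21 -1.17  0.9  -0.17] [ 0.5  -0.6   2.35 -1.07  1.1  -0.29] [ 0.36 -0.5   1.99 -0.93  1.12 -0.62] [ 0.5  -0.72  2.13 -0.96  1.28 -0.6 ]
35 -30 -1 [ 0.36 -0.23  2.12 -1.04  0.99 -0.33] [ 0.49 -0.52  2.25 -0.97  1.18 -0.4 ] [ 0.36 -0.41  1.89 -0.87  1.23 -0.7 ] [ 0.49 -0.62  2.03 -0.89  1.37 -0.67]
35 -25 -1 [ 0.33 -0.3   2.17 -1.02  0.9  -0.36] [ 0.46 -0.61  2
[... 207 characters left out ...]
75  1.08 -0.8 ] [ 0.42 -0.78  2.12 -0.79  1.24 -0.77]
40 -30 -1 [ 0.32 -0.25  2.08 -0.9   1.   -0.49] [ 0.44 -0.53  2.21 -0.86  1.18 -0.54] [ 0.32 -0.39  1.83 -0.76  1.27 -0.82] [ 0.44 -0.6   1.97 -0.79  1.39 -0.78]
40 -25 -1 [ 0.29 -0.31  2.13 -0.88  0.91 -0.53] [ 0.41 -0.61  2.27 -0.83  1.11 -0.59] [ 0.29 -0.45  1.88 -0.71  1.2  -0.86] [ 0.41 -0.67  2.02 -0.75  1.33 -0.82]
40 -20 1 [ 0.25 -0.37  2.18 -0.83  0.83  2.56] [ 0.37 -0.7   2.32 -0.77  1.05  2.49] [ 0.25 -0.51  1.92 -0.65  1.13  2.23] [ 0.37 -0.74  2.06 -0.69  1.27  2.27]
40 -20 -1 [ 0.25 -0.37  2.18 -0.83  0.83 -0.59] [ 0.37 -0.7   2.32 -0.77  1.05 -0.65] [ 0.25 -0.51  1.92 -0.65  1.13 -0.91] [ 0.37 -0.74  2.06 -0.69  1.27 -0.87]
```

```bash
cat > go.py <<'E'
import sys
from kin import *
from rig import ctrl
def rel(hx,hy,z,pit=30,ps=-25,sg=-1):
    s=ctrl.read_state();R=Ro.from_quat(s['ee_rot']);T=ori(pit,ps,sg)
    p=O+H.apply([hx,hy,z]); dv=(p-s['tcp_pos'])*1000; rv=(T*R.inv()).as_rotvec()
    print('dmm',dv.round(1),'rot',rv.round(3),'mag',np.linalg.norm(rv).round(2),'|d|',np.linalg.norm(dv).round(0))
    for f in np.linspace(0,1,9):
        Q=ik(s['tcp_pos']+f*dv/1000,Ro.from_rotvec(f*rv)*R)
        print(round(f,2),[(q.round(2).tolist(),bool(ok(q,0.0))) for q in Q])
    print('now hood',H.inv().apply(s['tcp_pos']-O).round(4),'F',s['force'].round(1))
if __name__=='__main__': rel(*[float(a) for a in sys.argv[1:]])
E
python3 go.py -.12 0 .25
```

```text
dmm [  60.1    8.9 -113.2] rot [-1.439  0.22   0.84 ] mag 1.68 |d| 128.0
0.0 [([-0.14, -0.86, 1.83, 0.08, 1.52, 0.11], True)]
0.12 [([-0.01, -0.83, 1.84, -0.07, 1.5, 0.03], True)]
0.25 [([0.1, -0.8, 1.86, -0.22, 1.48, -0.06], True)]
0.38 [([0.2, -0.78, 1.88, -0.37, 1.45, -0.14], True)]
0.5 [([0.28, -0.76, 1.92, -0.5, 1.43, -0.22], True)]
0.62 [([0.36, -0.74, 1.97, -0.62, 1.4, -0.31], True)]
0.75 [([0.42, -0.73, 2.02, -0.74, 1.36, -0.4], True)]
0.88 [([0.47, -0.72, 2.08, -0.85, 1.32, -0.49], True)]
1.0 [([0.5, -0.72, 2.15, -0.96, 1.27, -0.58], True)]
now hood [-0.1773 -0.0203  0.3632] F [ 0.9 -0.5 -0.6]
```

>>> {"api": "move_arm", "payload": {
  "motion": [
    [[-1,5,1,-9,-0.12,0.018,0.07],[-1,10,2,-19,-0.24,0.037,0.14],[-1,15,2,-28,-0.36,0.055,0.21],[-1,20,3,-38,-0.48,0.073,0.28],[-1,25,4,-47,-0.6,0.092,0.35],[-1,30,4,-57,-0.72,0.11,0.42],[-1,35,5,-66,-0.84,0.128,0.49],[-1,40,6,-75,-0.96,0.147,0.56]]
  ]
}}

```text
clock: 3.4
tcp_pos: [0.4834, 0.0077, 0.2879]
ee_rot: [-0.443, 0.441, -0.014, 0.78]
force: [0.2, -0.5, -0.5]
opening: -0.002
```

```bash
python3 go.py -.12 0 .25|grep -v '^0'; python3 go.py -.12 0 .12
```

```text
dmm [ 20.8   2.7 -37.9] rot [-0.473  0.071  0.278] mag 0.55 |d| 43.0
1.0 [([0.5, -0.72, 2.15, -0.96, 1.27, -0.58], True)]
now hood [-0.1399 -0.0067  0.2879] F [ 0.2 -0.5 -0.5]
dmm [  20.8    2.7 -167.9] rot [-0.473  0.071  0.278] mag 0.55 |d| 169.0
0.0 [([0.38, -0.73, 1.98, -0.67, 1.39, -0.34], True)]
0.12 [([0.4, -0.74, 2.03, -0.71, 1.36, -0.36], True)]
0.25 [([0.42, -0.74, 2.08, -0.75, 1.33, -0.36], True)]
0.38 [([0.44, -0.73, 2.13, -0.8, 1.3, -0.37], True)]
0.5 [([0.45, -0.72, 2.18, -0.84, 1.26, -0.37], True)]
0.62 [([0.47, -0.71, 2.22, -0.89, 1.23, -0.37], True)]
0.75 [([0.48, -0.69, 2.26, -0.94, 1.19, -0.37], True)]
0.88 [([0.49, -0.66, 2.3, -0.99, 1.16, -0.36], True)]
1.0 [([0.5, -0.63, 2.33, -1.05, 1.13, -0.34], True)]
now hood [-0.1399 -0.0067  0.2879] F [ 0.2 -0.5 -0.5]
```

Finish the rotation and come partway down, then look with the wrist camera.

>>> {"api": "move_arm", "payload": {
  "motion": [
    [[-1,3,0,-20,-0.1,0.015,0.06],[-1,6,1,-40,-0.2,0.03,0.12],[-1,10,1,-60,-0.3,0.045,0.175],[-1,13,2,-80,-0.4,0.06,0.235],[-1,16,2,-100,-0.473,0.071,0.278],[-1,19,3,-115,-0.473,0.071,0.278],[-1,21,3,-125,-0.473,0.071,0.278],[-1,21,3,-125,-0.473,0.071,0.278]]
  ]
}}

```text
clock: 4.2
tcp_pos: [0.5038, 0.0103, 0.1614]
ee_rot: [0.67, -0.389, -0.007, -0.633]
force: [-1.1, -0.5, 1.3]
opening: -0.003
```

```bash
python3 - <<'E'
from rig import ctrl
import cv2
print(ctrl.camera_model('wrist'))
for n in('wrist','top'): cv2.imwrite(f'pics/{n}2.png',ctrl.snapshot(n))
E
python3 go.py -.12 0 .07
```

```text
{'fx': 321.4556294126633, 'fy': 321.4556294126633, 'cx': 273.43776829402873, 'cy': 206.6262014767976, 'rvec': array([-1.52273868, -1.05519417, -0.56236574]), 'tvec': array([-0.21961248, -0.28255867, -0.21078988])}
dmm [ -0.3  -0.1 -93.9] rot [0.    0.    0.001] mag 0.0 |d| 94.0
0.0 [([0.5, -0.68, 2.28, -1.01, 1.18, -0.43], True)]
0.12 [([0.5, -0.67, 2.29, -1.02, 1.16, -0.41], True)]
0.25 [([0.5, -0.65, 2.31, -1.03, 1.15, -0.38], True)]
0.38 [([0.5, -0.64, 2.32, -1.04, 1.14, -0.36], True)]
0.5 [([0.5, -0.63, 2.33, -1.05, 1.12, -0.33], True)]
0.62 [([0.5, -0.61, 2.34, -1.07, 1.11, -0.3], True)]
0.75 [([0.5, -0.59, 2.36, -1.08, 1.09, -0.28], True)]
0.88 [([0.5, -0.57, 2.37, -1.09, 1.08, -0.25], True)]
1.0 [([0.5, -0.55, 2.37, -1.11, 1.07, -0.21], True)]
now hood [-1.198e-01  1.000e-04  1.639e-01] F [ 0.1  0.  -0.3]
```

View pics/wrist2.png

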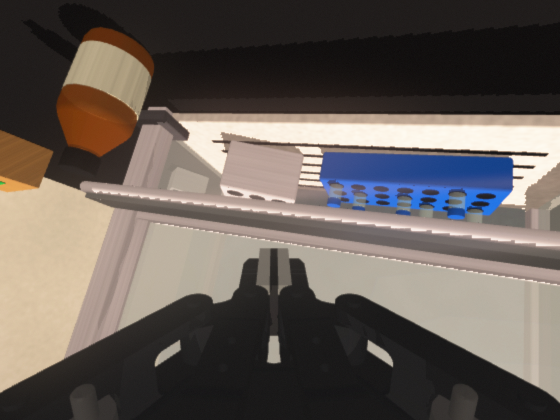

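View pics/top2.png

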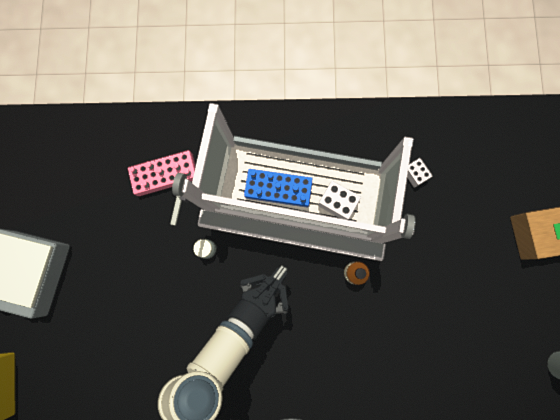

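The wrist camera is now beneath the gripper, so its picture is upside down. It shows the fingers ahead of the lip (its right end at (85,187)), the rack and block behind the lip, and the bottle at upper left. The top view shows the gripper midway between jar and bottle. I now triangulate the lip's right end for its height.

```bash
python3 - <<'E'
from h import *
from kin import O,H
T=ctrl.camera_model('top');W=ctrl.camera_model('wrist')
t=lambda u,v:(155+(u+.5)/2.9-.5,95+(v+.5)/2.9-.5)
for px in((85,187),(88,190)):
    p=tri([ray(T,*t(661,478)),ray(W,*px)]); print(p,H.inv().apply(p-O))
# lip nose line at hood x=-.056: heights along image
for u,v in((150,194),(300,208),(450,224),(150,210),(300,228)):
    c,d=ray(W,u,v); c2=H.inv().apply(c-O);d2=H.inv().apply(d); t_=(-.056-c2[0])/d2[0]; print((u,v),(c2+t_*d2).round(4))
E
python3 - <<'E'
import cv2
im=cv2.imread("pics/wrist2.png");cv2.imwrite("pics/w2c.png",cv2.resize(im[150:300,60:320],None,fx=3,fy=3,interpolation=cv2.INTER_CUBIC))
E
```

```text
[ 0.52749556 -0.23033825  0.11830064] [-0.05083637 -0.231761    0.11830064]
[ 0.52879503 -0.22908798  0.12053247] [-0.04980191 -0.23028394  0.12053247]
(150, 194) [-0.056  -0.1445  0.1196]
(300, 208) [-0.056  -0.0104  0.1175]
(450, 224) [-0.056   0.0851  0.1173]
(150, 210) [-0.056  -0.1395  0.1335]
(300, 228) [-0.056  -0.0078  0.132 ]
```

View pics/w2c.png

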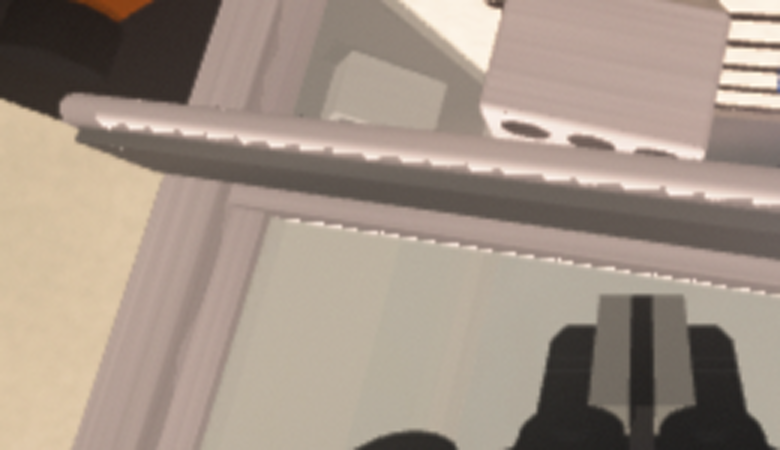

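>>> {"api": "move_arm", "payload": {
  "motion": [
    [[-1,0,0,-25,0,0,0],[-1,0,0,-50,0,0,0],[-1,0,0,-75,0,0,0],[-1,0,0,-95,0,0,0],[-1,0,0,-95,0,0,0],[-1,20,-4,-95,0,0,0],[-1,35,-7,-95,0,0,0],[-1,35,-7,-95,0,0,0]]
  ]
}}

```text
clock: 5.1
tcp_pos: [0.5415, 0.0034, 0.0723]
ee_rot: [0.669, -0.387, -0.005, -0.635]
force: [-0.7, -0.9, 1.3]
opening: -0.002
```

```bash
python3 - <<'E'
from rig import ctrl
import cv2
for n in('wrist','side'): cv2.imwrite(f'pics/{n}3.png',ctrl.snapshot(n))
E
python3 go.py -.042 0 .07
```

```text
dmm [40.9 -8.  -0.7] rot [-0.     0.002  0.002] mag 0.0 |d| 42.0
0.0 [([0.44, -0.44, 2.3, -1.13, 0.99, -0.2], True)]
0.12 [([0.43, -0.42, 2.29, -1.13, 0.98, -0.2], True)]
0.25 [([0.42, -0.41, 2.28, -1.14, 0.98, -0.2], True)]
0.38 [([0.41, -0.39, 2.27, -1.14, 0.97, -0.2], True)]
0.5 [([0.4, -0.38, 2.26, -1.14, 0.96, -0.2], True)]
0.62 [([0.39, -0.36, 2.25, -1.14, 0.95, -0.2], True)]
0.75 [([0.39, -0.35, 2.24, -1.15, 0.94, -0.2], True)]
0.88 [([0.38, -0.34, 2.23, -1.15, 0.93, -0.2], True)]
1.0 [([0.37, -0.32, 2.22, -1.15, 0.92, -0.2], True)]
now hood [-0.0836 -0.      0.0707] F [ 0.3 -0.7 -0.2]
```

View pics/wrist3.png

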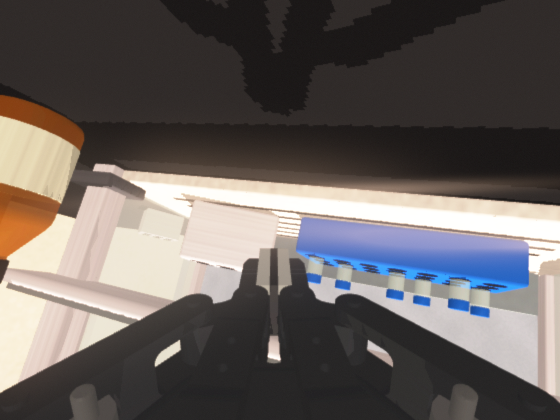

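The fingertips are now below the lip, which shows at about (90,290) passing behind the fingers. There is nothing in the way, so I slide in and rise to just short of contact.

>>> {"api": "move_arm", "payload": {
  "motion": [
    [[-1,13,-3,0,0,0,0],[-1,27,-5,0,0,0,0],[-1,41,-8,0,0,0,0],[-1,41,-8,0,0,0,0],[-1,41,-8,5,0,0,0],[-1,41,-8,10,0,0,0],[-1,41,-8,13,0,0,0],[-1,41,-8,13,0,0,0]]
  ]
}}

```text
clock: 6.0
tcp_pos: [0.5811, -0.0042, 0.0849]
ee_rot: [0.669, -0.387, -0.005, -0.635]
force: [-0.6, 0.1, -0.3]
opening: -0.003
```

>>> {"api": "move_arm", "payload": {
  "motion": [
    [[-1,0,0,3,0,0,0],[-1,0,0,5,0,0,0],[-1,0,0,8,0,0,0],[-1,0,0,10,0,0,0],[-1,0,0,13,0,0,0],[-1,0,0,16,0,0,0],[-1,0,0,18,0,0,0],[-1,0,0,20,0,0,0]]
  ]
}}

```text
clock: 6.8
tcp_pos: [0.5807, -0.0043, 0.1046]
ee_rot: [0.669, -0.387, -0.005, -0.635]
force: [-5.0, 1.9, -3.2]
opening: 0.002
```

```bash
python3 - <<'E'
from rig import ctrl
import cv2
for n in('side','top','wrist'): cv2.imwrite(f'pics/{n}4.png',ctrl.snapshot(n))
E
python3 go.py -.042 0 .22
python3 - <<'E'
import cv2,numpy as np
a=cv2.imread("pics/top4.png")[95:295,155:425];b=cv2.imread("pics/side4.png")[85:335,155:395]
cv2.imwrite("pics/t4c.png",cv2.resize(a,None,fx=2.9,fy=2.9,interpolation=cv2.INTER_CUBIC))
E
```

```text
dmm [ -0.   -0.3 115. ] rot [-0.001  0.004  0.002] mag 0.0 |d| 115.0
0.0 [([0.37, -0.38, 2.19, -1.1, 0.96, -0.29], True)]
0.12 [([0.37, -0.4, 2.18, -1.08, 0.98, -0.32], True)]
0.25 [([0.37, -0.42, 2.17, -1.06, 0.99, -0.36], True)]
0.38 [([0.37, -0.44, 2.15, -1.04, 1.01, -0.39], True)]
0.5 [([0.37, -0.45, 2.14, -1.03, 1.02, -0.43], True)]
0.62 [([0.37, -0.47, 2.12, -1.01, 1.04, -0.46], True)]
0.75 [([0.37, -0.48, 2.1, -0.99, 1.05, -0.49], True)]
0.88 [([0.37, -0.49, 2.09, -0.98, 1.07, -0.52], True)]
1.0 [([0.37, -0.5, 2.07, -0.97, 1.09, -0.54], True)]
now hood [-0.042   0.0003  0.105 ] F [-4.9  2.  -2.3]
```

View pics/t4c.png

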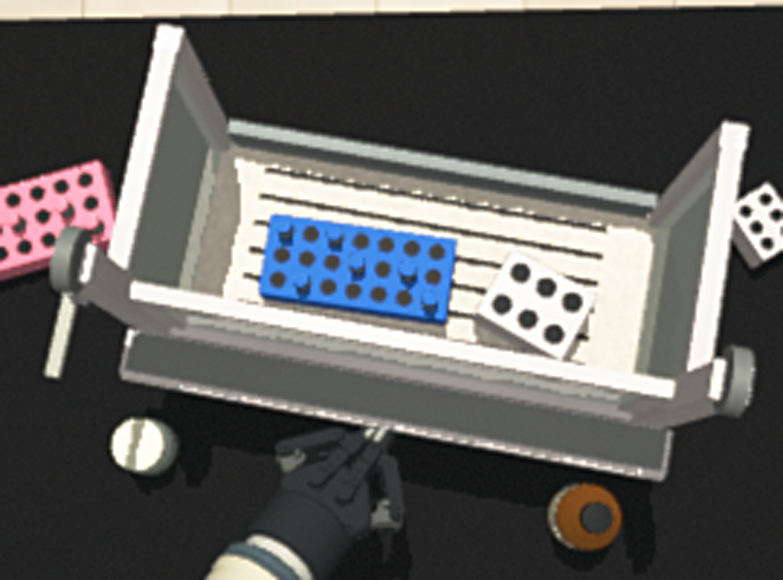

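View pics/wrist4.png

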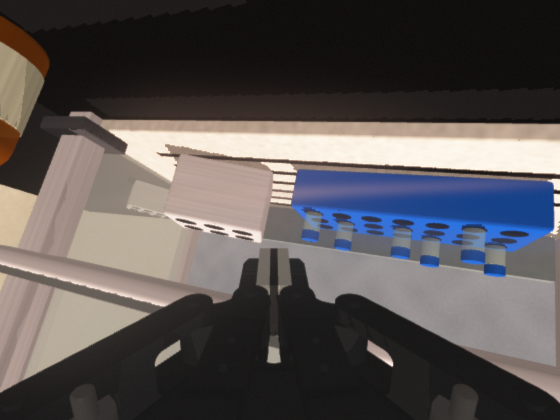

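```bash
python3 - <<'E'
import cv2
from h import *
from kin import O,H
im=cv2.imread("pics/wrist4.png");cv2.imwrite("pics/w4c.png",cv2.resize(im[230:400,100:450],None,fx=2.25,fy=2.25,interpolation=cv2.INTER_CUBIC))
T=ctrl.camera_model('top');W=ctrl.camera_model('wrist')
for u,v in((60,264),(100,272),(140,282),(540,387)):
    c,d=ray(W,u,v); c2=H.inv().apply(c-O);d2=H.inv().apply(d); t_=(-.056-c2[0])/d2[0]; print((u,v),(c2+t_*d2).round(4))
c,_=ray(W,0,0);print(H.inv().apply(c-O))
t=lambda u,v:(155+(u+.5)/2.9-.5,95+(v+.5)/2.9-.5)
for z in(.12,.13,.14):
    a=plane(T,*t(120,380),z);b=plane(T,*t(668,480),z); print(z,np.linalg.norm(a-b))
s=ctrl.read_state();print(s['force'],s['wrist_torque'],s['joint_torque'])
E
```

```text
(60, 264) [-0.056  -0.1202  0.1273]
(100, 272) [-0.056  -0.0899  0.1265]
(140, 282) [-0.056  -0.0626  0.1269]
(540, 387) [-0.056   0.1019  0.1302]
[-0.19243775  0.0529487   0.11631384]
0.12 0.47749940348070913
0.13 0.47268057571118943
0.14 0.4678617479416698
[-4.91399501  2.03200129 -2.34800207] [ 0.53013159  0.8580958  -0.13941239] [-1.20052435e+00 -2.57730138e+01 -4.38889253e+01 -4.97166932e+00
 -8.03331882e-01 -1.85061805e-02]
```

View pics/w4c.png

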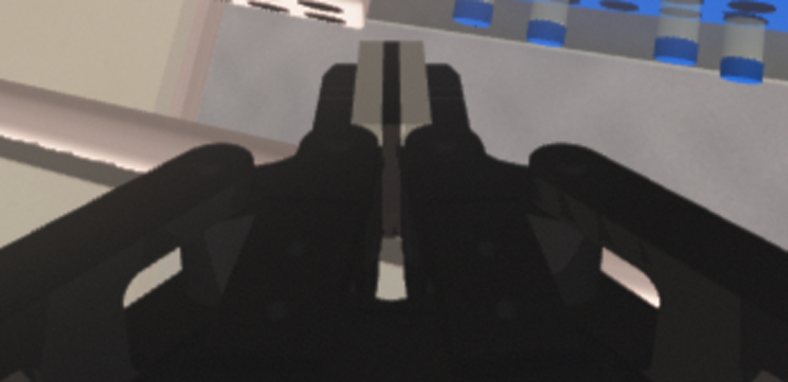

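The lip has risen about 12 mm, to about 0.129 m, and the contact is on the finger tops about 2 cm behind the tips. Forces are low, so I keep raising straight up.

>>> {"api": "move_arm", "payload": {
  "motion": [
    [[-1,0,0,5,0,0,0],[-1,0,0,10,0,0,0],[-1,0,0,15,0,0,0],[-1,0,0,20,0,0,0],[-1,0,0,25,0,0,0],[-1,0,0,30,0,0,0],[-1,0,0,35,0,0,0],[-1,0,0,40,0,0,0]]
  ]
}}

```text
clock: 7.75
tcp_pos: [0.5807, -0.0043, 0.1454]
ee_rot: [0.669, -0.387, -0.005, -0.635]
force: [-4.7, 1.8, -3.2]
opening: 0.001
```

```bash
python3 - <<'E'
from h import *
from kin import O,H
s=ctrl.read_state();print('F hood',H.inv().apply(s['force']).round(1),H.inv().apply(s['tcp_pos']-O).round(4))
cv2.imwrite('pics/t5c.png',cv2.resize(ctrl.snapshot('top')[95:295,155:425],None,fx=2.9,fy=2.9,interpolation=cv2.INTER_CUBIC))
cv2.imwrite('pics/w5.png',ctrl.snapshot('wrist'))
s=ctrl.read_state();print('F hood',H.inv().apply(s['force']).round(1))
E
```

```text
F hood [-4.9  0.9 -3.2] [-0.0422  0.0002  0.1454]
F hood [-4.8  0.6 -1.4]
```

View pics/w5.png

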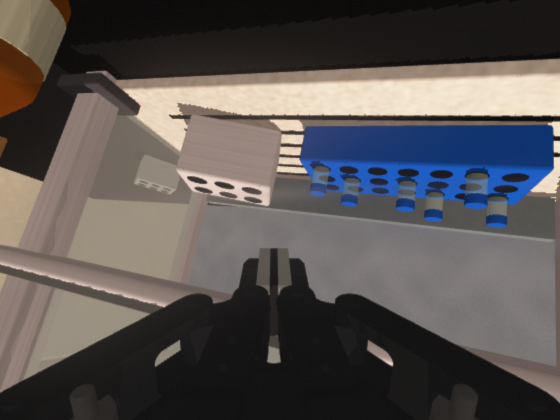

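The lip stays fixed relative to the fingers in the wrist view (left part at (60,265), as before), so the push is steady.

>>> {"api": "move_arm", "payload": {
  "motion": [
    [[-1,0,0,6,0,0,0],[-1,0,0,12,0,0,0],[-1,0,0,18,0,0,0],[-1,0,0,24,0,0,0],[-1,0,0,30,0,0,0],[-1,0,0,36,0,0,0],[-1,0,0,41,0,0,0],[-1,0,0,45,0,0,0]]
  ]
}}

```text
clock: 8.65
tcp_pos: [0.5809, -0.0045, 0.1922]
ee_rot: [0.668, -0.387, -0.004, -0.635]
force: [-5.4, 1.3, -2.9]
opening: -0.0
```

>>> {"api": "move_arm", "payload": {
  "motion": [
    [[-1,0,0,5,0,0,0],[-1,0,0,10,0,0,0],[-1,0,0,15,0,0,0],[-1,0,0,20,0,0,0],[-1,0,0,25,0,0,0],[-1,0,0,30,0,0,0],[-1,0,0,34,0,0,0],[-1,0,0,37,0,0,0]]
  ]
}}

```text
clock: 9.45
tcp_pos: [0.5809, -0.0045, 0.2299]
ee_rot: [0.668, -0.387, -0.004, -0.635]
force: [-4.5, 2.0, -3.1]
opening: -0.004
```

```bash
python3 - <<'E'
from h import *
from kin import O,H
s=ctrl.read_state();print('F hood',H.inv().apply(s['force']).round(1),H.inv().apply(s['tcp_pos']-O).round(4))
t=ctrl.snapshot('top');d=ctrl.snapshot('side')
cv2.imwrite('pics/top6.png',t);cv2.imwrite('pics/side6.png',d)
cv2.imwrite('pics/t6c.png',cv2.resize(t[160:290,155:425],None,fx=2.9,fy=2.9,interpolation=cv2.INTER_CUBIC))
cv2.imwrite('pics/s6c.png',cv2.resize(d[120:320,220:420],None,fx=3,fy=3,interpolation=cv2.INTER_CUBIC))
cv2.imwrite('pics/w6.png',ctrl.snapshot('wrist'))
E
```

```text
F hood [-4.8  1.1 -3.1] [-4.190e-02  1.000e-04  2.299e-01]
```

View pics/t6c.png

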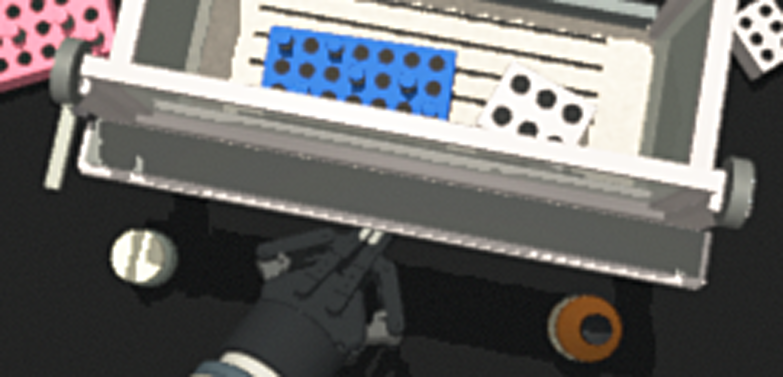

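View pics/s6c.png

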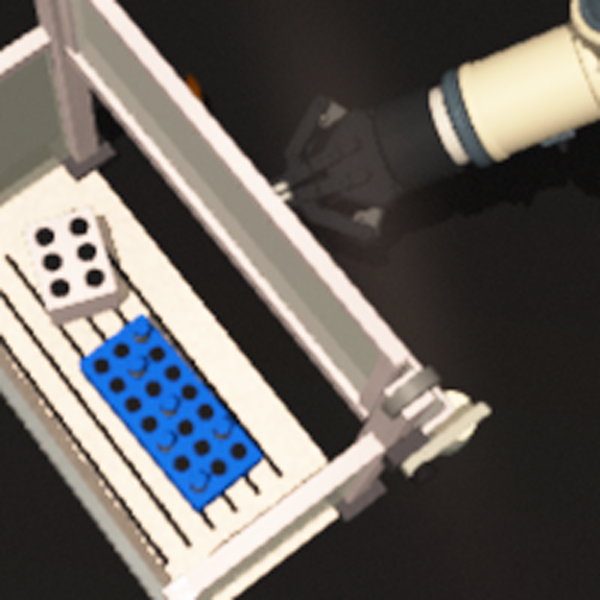

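View pics/w6.png

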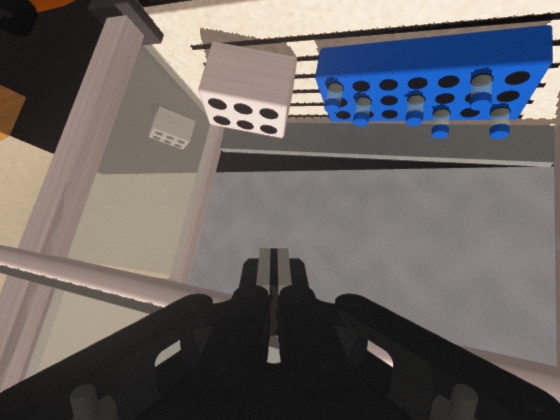

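```bash
python3 - <<'E'
from kin import *
for pit in(10,20,30,40):
 for ps in(-25,-15,-5,0,10,20):
  for x,y in((-.1,.1),(-.1,.15),(-.1,.2),(-.14,.15)):
   for z in(.22,.26):
    for q in ik(O+H.apply([x,y,z]),ori(pit,ps,-1)):
      if ok(q,.02): print(pit,ps,x,y,z,q.round(2))
E
```

```text
10 -25 -0.1 0.1 0.22 [ 0.75 -0.3   2.13 -1.44  1.35  0.14]
10 -25 -0.1 0.1 0.26 [ 0.75 -0.36  2.09 -1.43  1.36  0.05]
10 -25 -0.1 0.15 0.22 [ 0.82 -0.17  2.01 -1.43  1.41  0.17]
10 -25 -0.1 0.15 0.26 [ 0.82 -0.22  1.98 -1.42  1.42  0.09]
10 -25 -0.1 0.2 0.22 [ 0.87 -0.04  1.9  -1.42  1.46  0.19]
10 -25 -0.1 0.2 0.26 [ 0.87 -0.09  1.87 -1.41  1.47  0.11]
10 -25 -0.14 0.15 0.22 [ 0.9  -0.22  2.06 -1.41  1.48  0.18]
10 -25 -0.14 0.15 0.26 [ 0.9  -0.27  2.02 -1.41  1.5   0.09]
10 -15 -0.1 0.1 0.22 [ 0.71 -0.51  2.27 -1.47  1.14  0.09]
10 -15 -0.1 0.1 0.26 [ 0.71 -0.56  2.23 -1.43  1.15 -0.01]
10 -15 -0.1 0.15 0.22 [ 0.79 -0.35  2.16 -1.47  1.22  0.15]
10 -15 -0.1 0.15 0.26 [ 0.79 -0.4   2.13 -1.44  1.23  0.05]
10 -15 -0.1 0.2 0.22 [ 0.85 -0.21  2.05 -1.47  1.27  0.19]
10 -15 -0.1 0.2 0.26 [ 0.85 -0.26  2.02 -1.44  1.28  0.1 ]
10 -15 -0.14 0.15 0.22 [ 0.88 -0.41  2.21 -1.45  1.3   0.14]
10 -15 -0.14 0.15 0.26 [ 0.88 -0.46  2.17 -1.42  1.32  0.05]
10 -5 -0.1 0.1 0.22 [ 0.62 -0.74  2.41 -1.43  0.89 -0.03]
10 -5 -0.1 0.1 0.26 [ 0.62 -0.78  2.36 -1.36  0.91 -0.14]
10 -5 -0.1 0.15 0.22 [ 0.72 
[... 6868 characters left out ...]
10 -0.1 0.15 0.22 [ 0.4  -0.69  2.1  -0.39  0.94 -0.94]
40 10 -0.1 0.15 0.26 [ 0.4  -0.68  2.02 -0.37  1.01 -0.97]
40 10 -0.1 0.2 0.22 [ 0.51 -0.57  2.03 -0.5   0.95 -0.79]
40 10 -0.1 0.2 0.26 [ 0.51 -0.57  1.96 -0.47  1.01 -0.83]
40 10 -0.14 0.15 0.22 [ 0.47 -0.79  2.16 -0.44  1.01 -0.89]
40 10 -0.14 0.15 0.26 [ 0.47 -0.78  2.08 -0.42  1.07 -0.92]
40 20 -0.1 0.1 0.22 [ 0.11 -0.83  2.18  0.05  0.93 -1.4 ]
40 20 -0.1 0.1 0.26 [ 0.11 -0.82  2.1   0.05  0.99 -1.4 ]
40 20 -0.1 0.15 0.22 [ 0.26 -0.75  2.13 -0.1   0.89 -1.21]
40 20 -0.1 0.15 0.26 [ 0.26 -0.74  2.06 -0.1   0.96 -1.22]
40 20 -0.1 0.2 0.22 [ 0.39 -0.64  2.07 -0.24  0.87 -1.03]
40 20 -0.1 0.2 0.26 [ 0.39 -0.64  2.   -0.22  0.94 -1.05]
```

>>> {"api": "move_arm", "payload": {
  "motion": [
    [[-1,0,0,-7,0,0,0],[-1,0,0,-14,0,0,0],[-1,0,0,-20,0,0,0],[-1,-15,3,-20,0,0,0],[-1,-35,7,-20,0,0,0],[-1,-55,11,-20,0,0,0],[-1,-65,13,-20,0,0,0],[-1,-65,13,-20,0,0,0]]
  ]
}}

```text
clock: 10.4
tcp_pos: [0.5158, 0.0089, 0.2107]
ee_rot: [0.669, -0.386, -0.004, -0.636]
force: [0.2, 0.2, -0.1]
opening: -0.001
```

```bash
python3 go.py -.1 .15 .22 30 0 -1
```

```text
dmm [ 36.9 144.8   9.3] rot [ 0.18  -0.072  0.323] mag 0.38 |d| 150.0
0.0 [([0.48, -0.67, 2.2, -0.99, 1.2, -0.51], True)]
0.12 [([0.5, -0.68, 2.19, -0.97, 1.18, -0.51], True)]
0.25 [([0.51, -0.68, 2.19, -0.95, 1.15, -0.51], True)]
0.38 [([0.53, -0.68, 2.19, -0.93, 1.12, -0.52], True)]
0.5 [([0.54, -0.68, 2.18, -0.92, 1.09, -0.52], True)]
0.62 [([0.55, -0.68, 2.18, -0.9, 1.05, -0.52], True)]
0.75 [([0.56, -0.67, 2.18, -0.88, 1.02, -0.53], True)]
0.88 [([0.57, -0.67, 2.17, -0.86, 0.98, -0.53], True)]
1.0 [([0.57, -0.66, 2.17, -0.84, 0.94, -0.54], True)]
now hood [-0.1084  0.0008  0.2107] F [ 0.2  0.2 -0.1]
```

>>> {"api": "move_arm", "payload": {
  "motion": [
    [[-1,5,21,1,0.026,-0.01,0.046],[-1,10,42,3,0.051,-0.02,0.092],[-1,16,62,4,0.077,-0.03,0.138],[-1,21,83,5,0.103,-0.041,0.185],[-1,26,103,7,0.13,-0.05,0.23],[-1,32,124,8,0.155,-0.06,0.277],[-1,37,145,9,0.18,-0.072,0.323],[-1,37,145,9,0.18,-0.072,0.323]]
  ]
}}

```text
clock: 11.2
tcp_pos: [0.5534, 0.1559, 0.2202]
ee_rot: [-0.662, 0.247, 0.117, 0.698]
force: [0.1, 0.9, 0.0]
opening: 0.002
```

```bash
python3 - <<'E'
from rig import ctrl
import cv2,pickle
m=ctrl.camera_model('wrist');im=ctrl.snapshot('wrist');cv2.imwrite('pics/w7.png',im);pickle.dump(m,open('w7.pkl','wb'))
print(m,ctrl.read_state()['tcp_pos'])
E
```

```text
{'fx': 321.4556294126633, 'fy': 321.4556294126633, 'cx': 273.43776829402873, 'cy': 206.6262014767976, 'rvec': array([-1.48098698, -1.2212339 , -0.96474434]), 'tvec': array([-0.25819597, -0.30638029, -0.29094176])} [0.55305914 0.15472663 0.21993599]
```

View pics/w7.png

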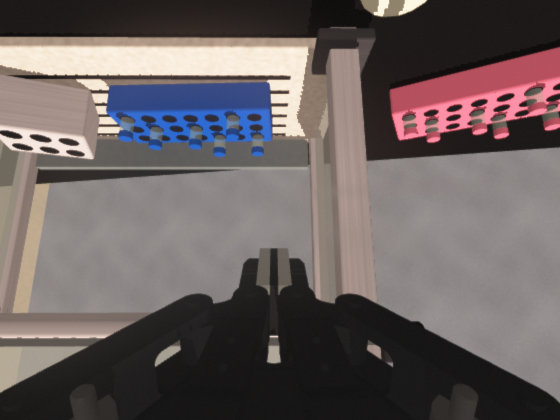

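```bash
python3 - <<'E'
from h import *
from kin import O,H
import pickle
m=pickle.load(open('w7.pkl','rb'))
for dz in(0,.04,.06,.08):
  for dx in (0,-.03):
    sh=H.apply([dx,0,dz])
    X=[O+H.apply(p)-sh for p in([-.071,.247,.2725],[-.01,.247,.2725],[-.053,.235,.256],[-.053,0.1,.256])]
    print(dz,dx,P(m,np.array(X)).round(0).tolist())
E
python3 go.py -.1 .15 .28 30 0 -1 | tail -2
```

```text
0 0 [[449.0, 364.0], [404.0, 344.0], [410.0, 327.0], [187.0, 328.0]]
0 -0.03 [[423.0, 353.0], [389.0, 337.0], [392.0, 322.0], [198.0, 322.0]]
0.04 0 [[440.0, 288.0], [399.0, 287.0], [403.0, 261.0], [190.0, 261.0]]
0.04 -0.03 [[417.0, 287.0], [385.0, 286.0], [387.0, 264.0], [201.0, 264.0]]
0.06 0 [[435.0, 252.0], [396.0, 260.0], [400.0, 229.0], [192.0, 230.0]]
0.06 -0.03 [[413.0, 257.0], [383.0, 262.0], [384.0, 236.0], [202.0, 236.0]]
0.08 0 [[431.0, 219.0], [394.0, 234.0], [397.0, 200.0], [194.0, 200.0]]
0.08 -0.03 [[410.0, 227.0], [381.0, 239.0], [382.0, 210.0], [203.0, 210.0]]
1.0 [([0.57, -0.67, 2.07, -0.79, 1.02, -0.64], True)]
now hood [-0.0999  0.151   0.2199] F [-0.4 -0.1  0.4]
```

>>> {"api": "move_arm", "payload": {
  "motion": [
    [[-1,0,0,10,0,0,0],[-1,0,0,20,0,0,0],[-1,0,0,30,0,0,0],[-1,0,0,40,0,0,0],[-1,0,0,48,0,0,0],[-1,0,0,48,0,0,0],[-1,0,0,48,0,0,0],[-1,0,0,48,0,0,0]]
  ]
}}

```text
clock: 12.05
tcp_pos: [0.5529, 0.1546, 0.267]
ee_rot: [-0.662, 0.248, 0.117, 0.697]
force: [-0.1, 0.5, -1.1]
opening: -0.007
```

```bash
python3 - <<'E'
from rig import ctrl
import cv2,pickle
m=ctrl.camera_model('wrist');im=ctrl.snapshot('wrist');cv2.imwrite('pics/w8.png',im);pickle.dump(m,open('w8.pkl','wb'))
cv2.imwrite('pics/w8c.png',cv2.resize(im[200:320,340:500],None,fx=5,fy=5,interpolation=cv2.INTER_CUBIC))
print(ctrl.read_state()['tcp_pos'])
E
```

```text
[0.5529189  0.1546063  0.26692004]
```

View pics/w8.png

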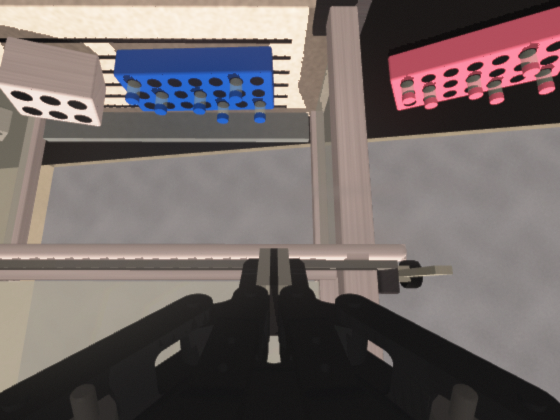

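View pics/w8c.png

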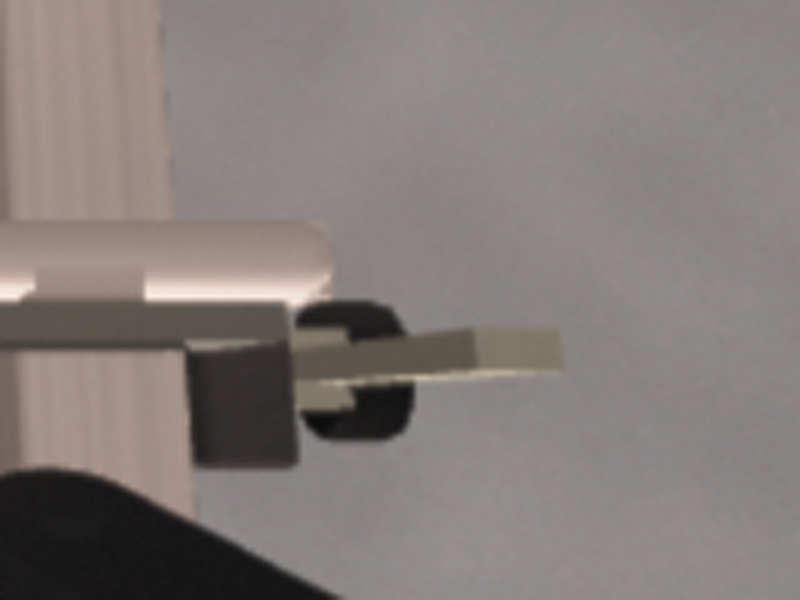

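```bash
cat > lev.py <<'E'
from h import *
from kin import O,H
import pickle
def zat(m,u,v,x):
    c,d=ray(m,u,v); c=H.inv().apply(c-O);d=H.inv().apply(d); p=c+d*(x-c[0])/d[0]; return p
def show(m,off,sc,blade,nose_lo,nose_x=(-.051,-.056)):
    f=lambda a:(off[0]+(a[0]+.5)/sc-.5,off[1]+(a[1]+.5)/sc-.5)
    print('cam',H.inv().apply(ray(m,0,0)[0]-O).round(4))
    for b in blade: print('blade',zat(m,*f(b),-.071).round(4))
    for n in nose_lo:
        for x in nose_x: print('nose pt',n,x,zat(m,*f(n),x).round(4))
E
python3 - <<'E'
from lev import *
m=pickle.load(open('w8.pkl','rb'))
show(m,(340,200),5,[(518,330),(518,351),(518,371),(475,351),(560,350)],[(100,221),(250,221),(250,259),(250,300)])
# column profile of gray for nose
im=cv2.imread('pics/w8.png').astype(int)
print(im[238:272,393].sum(1)//3, im[258:280,443].sum(1)//3)
E
```

```text
cam [-0.2594  0.1509  0.2774]
blade [-0.071   0.2492  0.2667]
blade [-0.071   0.2489  0.2691]
blade [-0.071   0.2486  0.2714]
blade [-0.071   0.2439  0.2691]
blade [-0.071   0.2537  0.269 ]
nose pt (100, 221) -0.051 [-0.051   0.2071  0.2517]
nose pt (100, 221) -0.056 [-0.056   0.2057  0.2523]
nose pt (250, 221) -0.051 [-0.051   0.2265  0.2516]
nose pt (250, 221) -0.056 [-0.056   0.2247  0.2523]
nose pt (250, 259) -0.051 [-0.051   0.2261  0.2566]
nose pt (250, 259) -0.056 [-0.056   0.2243  0.2571]
nose pt (250, 300) -0.051 [-0.051   0.2257  0.2618]
nose pt (250, 300) -0.056 [-0.056   0.2239  0.2622]
[137 137 137 136 137 135 127 129 133 136 138 141 144 148 150 155 162 178
 195 214 225 223 137  89  84  83  84  84  84  83  86  60  51  50] [134 135 134 132 132 134 131 126 119 117 117 117 118 118 118 123 153 138
 133 133 134 133]
```

The camera is nearly level with the lip. The blade's front face is centred at px (443,270), giving z ≈ 0.2690. The lip nose is centred at row 251, giving z ≈ 0.2567. So the lip is 12.2 mm too low (the picture is upside down). I go back under it for the remainder.

```bash
python3 go.py -.105 0 .212
```

```text
dmm [ -34.  -147.1  -54.9] rot [-0.183  0.078 -0.321] mag 0.38 |d| 161.0
0.0 [([0.57, -0.67, 2.09, -0.8, 1.0, -0.62], True)]
0.12 [([0.57, -0.67, 2.1, -0.82, 1.03, -0.6], True)]
0.25 [([0.56, -0.68, 2.11, -0.85, 1.06, -0.59], True)]
0.38 [([0.55, -0.68, 2.13, -0.87, 1.09, -0.58], True)]
0.5 [([0.54, -0.68, 2.14, -0.89, 1.11, -0.57], True)]
0.62 [([0.52, -0.68, 2.15, -0.91, 1.14, -0.56], True)]
0.75 [([0.51, -0.68, 2.16, -0.94, 1.16, -0.55], True)]
0.88 [([0.49, -0.67, 2.17, -0.96, 1.18, -0.54], True)]
1.0 [([0.47, -0.67, 2.19, -0.98, 1.2, -0.52], True)]
now hood [-0.1     0.1509  0.2669] F [ 0.1  0.3 -0.7]
```

>>> {"api": "move_arm", "payload": {
  "motion": [
    [[-1,-5,-21,-8,-0.026,0.011,-0.046],[-1,-10,-42,-16,-0.052,0.022,-0.092],[-1,-15,-63,-24,-0.078,0.033,-0.138],[-1,-20,-84,-31,-0.105,0.045,-0.183],[-1,-24,-105,-39,-0.13,0.056,-0.23],[-1,-29,-126,-47,-0.157,0.067,-0.275],[-1,-34,-147,-55,-0.183,0.078,-0.321],[-1,-34,-147,-55,-0.183,0.078,-0.321]]
  ]
}}

```text
clock: 12.9
tcp_pos: [0.5182, 0.0057, 0.2095]
ee_rot: [0.67, -0.39, -0.006, -0.632]
force: [-0.8, -0.1, -0.7]
opening: -0.001
```

```bash
python3 go.py -.042 0 .215|tail -2;python3 go.py -.042 0 .215|head -1
```

```text
1.0 [([0.37, -0.5, 2.07, -0.97, 1.08, -0.54], True)]
now hood [-0.1054 -0.0019  0.2095] F [-0.8 -0.1 -0.7]
dmm [ 62.6 -10.3   5.5] rot [ 0.003 -0.004  0.004] mag 0.01 |d| 64.0
```

>>> {"api": "move_arm", "payload": {
  "motion": [
    [[-1,16,-3,1,0,0,0],[-1,32,-5,2,0,0,0],[-1,48,-8,3,0,0,0],[-1,62,-10,3,0.003,-0.004,0.004],[-1,62,-10,3,0.003,-0.004,0.004],[-1,62,-10,7,0.003,-0.004,0.004],[-1,62,-10,12,0.003,-0.004,0.004],[-1,62,-10,15,0.003,-0.004,0.004]]
  ]
}}

```text
clock: 13.7
tcp_pos: [0.58, -0.004, 0.2257]
ee_rot: [0.67, -0.387, -0.007, -0.634]
force: [-0.4, 0.1, 0.4]
opening: -0.006
```

```bash
python3 go.py -.042 0 .2422|tail -1;python3 go.py -.042 0 .2422|head -1
```

```text
now hood [-0.0429  0.0005  0.2257] F [-0.4  0.1  0.4]
dmm [ 0.8 -0.7 16.5] rot [-0.001  0.002 -0.001] mag 0.0 |d| 17.0
```

>>> {"api": "move_arm", "payload": {
  "motion": [
    [[-1,1,-1,3,0,0,0],[-1,1,-1,6,0,0,0],[-1,1,-1,9,0,0,0],[-1,1,-1,11,0,0,0],[-1,1,-1,13,0,0,0],[-1,1,-1,14,0,0,0],[-1,1,-1,15,0,0,0],[-1,1,-1,15,0,0,0]]
  ]
}}

```text
clock: 14.5
tcp_pos: [0.5808, -0.0049, 0.2406]
ee_rot: [0.669, -0.387, -0.007, -0.634]
force: [-5.7, 3.2, -2.4]
opening: 0.0
```

```bash
python3 go.py -.042 0 .2422|tail -1;python3 go.py -.042 0 .2422|head -1
```

```text
now hood [-4.190e-02 -2.000e-04  2.406e-01] F [-5.7  3.2 -2.4]
dmm [-0.   0.2  1.6] rot [-0.001  0.001 -0.001] mag 0.0 |d| 2.0
```

>>> {"api": "move_arm", "payload": {
  "motion": [
    [[-1,0,0,0.5,0,0,0],[-1,0,0,1,0,0,0],[-1,0,0,1.2,0,0,0],[-1,0,0,1.2,0,0,0],[-1,0,0,-6,0,0,0],[-1,0,0,-13,0,0,0],[-1,0,0,-20,0,0,0],[-1,0,0,-25,0,0,0]]
  ]
}}

```text
clock: 15.3
tcp_pos: [0.5808, -0.005, 0.2149]
ee_rot: [0.67, -0.387, -0.007, -0.634]
force: [1.4, -1.1, 0.7]
opening: -0.003
```

>>> {"api": "move_arm", "payload": {
  "motion": [
    [[-1,-15,3,0,0,0,0],[-1,-30,6,0,0,0,0],[-1,-45,9,0,0,0,0],[-1,-62,12,0,0,0,0],[-1,-62,12,0,0,0,0],[-1,-62,12,0,0,0,0],[-1,-62,12,0,0,0,0],[-1,-62,12,0,0,0,0]]
  ]
}}

```text
clock: 16.1
tcp_pos: [0.5192, 0.0067, 0.2148]
ee_rot: [0.67, -0.387, -0.007, -0.634]
force: [0.3, 0.5, -0.3]
opening: -0.001
```

```bash
python3 go.py -.1 .15 .268 30 0 -1
```

```text
dmm [ 33.5 147.   53.2] rot [ 0.182 -0.079  0.32 ] mag 0.38 |d| 160.0
0.0 [([0.47, -0.67, 2.18, -0.98, 1.2, -0.53], True)]
0.12 [([0.49, -0.68, 2.17, -0.96, 1.18, -0.54], True)]
0.25 [([0.5, -0.68, 2.16, -0.93, 1.16, -0.55], True)]
0.38 [([0.52, -0.68, 2.15, -0.91, 1.14, -0.56], True)]
0.5 [([0.53, -0.68, 2.14, -0.89, 1.11, -0.57], True)]
0.62 [([0.55, -0.68, 2.13, -0.87, 1.09, -0.58], True)]
0.75 [([0.56, -0.68, 2.11, -0.85, 1.06, -0.59], True)]
0.88 [([0.57, -0.68, 2.1, -0.82, 1.03, -0.6], True)]
1.0 [([0.57, -0.67, 2.09, -0.8, 1.0, -0.62], True)]
now hood [-0.1046 -0.0007  0.2148] F [ 0.3  0.5 -0.3]
```

>>> {"api": "move_arm", "payload": {
  "motion": [
    [[-1,5,21,8,0.026,-0.011,0.046],[-1,10,42,15,0.052,-0.022,0.092],[-1,15,63,23,0.078,-0.033,0.138],[-1,20,84,30,0.105,-0.045,0.183],[-1,24,105,38,0.13,-0.056,0.23],[-1,29,126,46,0.156,-0.068,0.275],[-1,33,147,53,0.182,-0.079,0.32],[-1,33,147,53,0.182,-0.079,0.32]]
  ]
}}

```text
clock: 16.9
tcp_pos: [0.5525, 0.1557, 0.2698]
ee_rot: [-0.662, 0.246, 0.117, 0.698]
force: [0.2, -0.6, 0.4]
opening: -0.0
```

```bash
python3 - <<'E'
from rig import ctrl
import cv2,pickle
m=ctrl.camera_model('wrist');im=ctrl.snapshot('wrist');cv2.imwrite('pics/w9.png',im);pickle.dump(m,open('w9.pkl','wb'))
cv2.imwrite('pics/w9c.png',cv2.resize(im[200:320,340:500],None,fx=5,fy=5,interpolation=cv2.INTER_CUBIC))
print(ctrl.read_state()['tcp_pos'])
E
```

```text
[0.55219593 0.15444559 0.26862452]
```

View pics/w9c.png

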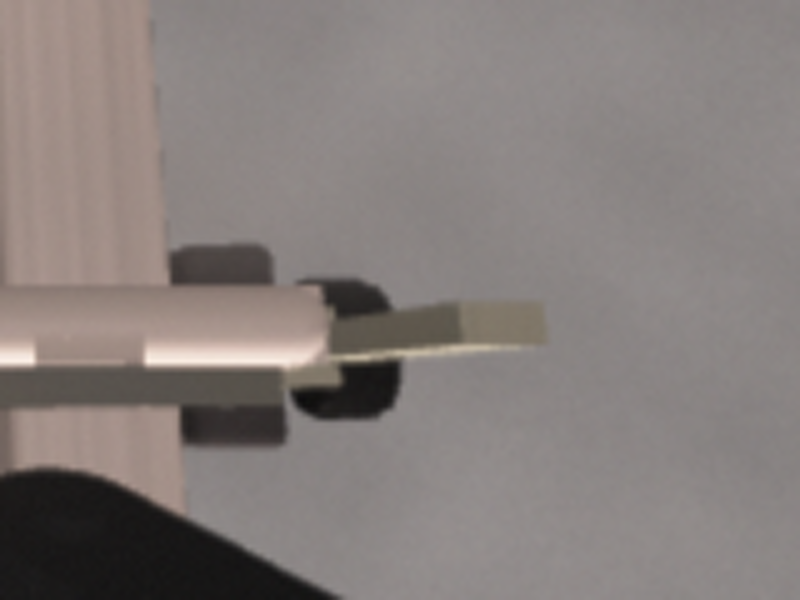

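```bash
python3 - <<'E'
from lev import *
for k in range(2):
    m=ctrl.camera_model('wrist');im=ctrl.snapshot('wrist')
    pickle.dump(m,open('w10.pkl','wb'));cv2.imwrite('pics/w10.png',im)
    cv2.imwrite('pics/w10c.png',cv2.resize(im[230:300,380:460],None,fx=10,fy=8,interpolation=cv2.INTER_CUBIC))
    g=im.astype(int).sum(2)//3
    print(ctrl.read_state()['tcp_pos'],'\nnose col380',g[248:285,380],'\nblade col 440',g[250:278,440])
E
```

```text
[0.55205899 0.15383394 0.26782724] 
nose col380 [135 133 116  78  67  66  64  63  62  60  66 110 125 131 134 139 143 146
 148 151 155 160 175 195 215 228 227 137  87  82  82  81  81  83  80  62
  41] 
blade col 440 [135 134 133 133 133 134 132 132 132 131 131 131 127 119 118 117 118 117
 116 117 123 163 144 134 133 131 132 133]
[0.55201371 0.15352957 0.26737206] 
nose col380 [134 135 135 131  98  69  63  59  57  56  54  60  90 119 127 134 137 142
 144 147 152 153 158 167 184 206 227 227 161  96  83  82  81  82  81  80
  61] 
blade col 440 [134 134 134 133 133 134 133 132 133 131 133 132 132 131 120 118 117 117
 116 117 117 118 138 169 143 132 131 133]
```

View pics/w10c.png

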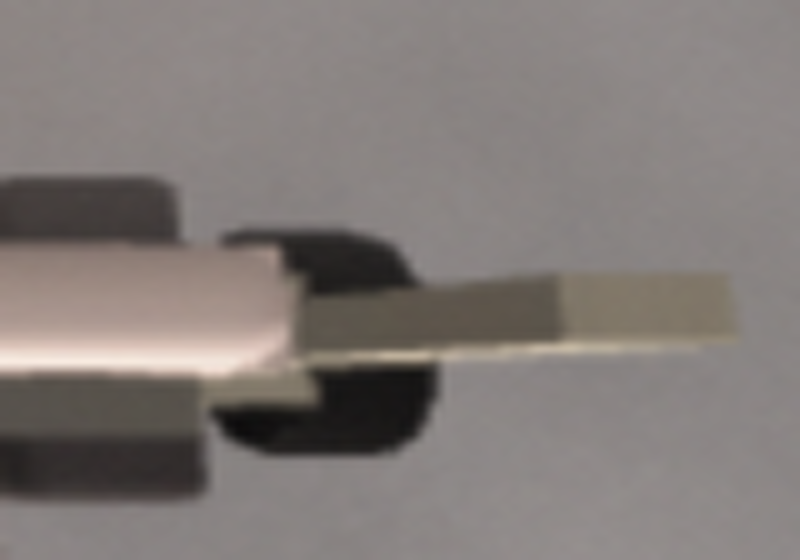

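```bash
python3 - <<'E'
from lev import *
m=pickle.load(open('w10.pkl','rb'))
print('w10 blade',zat(m,440,263.6,-.071)[2],zat(m,440,271.8,-.071)[2])
for x in(-.051,-.056): print('nose',x,zat(m,380,259.7,x)[2],zat(m,380,276.1,x)[2])
m=pickle.load(open('w8.pkl','rb'))
print('w8 blade',zat(m,443,265.6,-.071)[2],zat(m,443,273.8,-.071)[2])
for x in(-.051,-.056): print('nose',x,zat(m,393,243.7,x)[2],zat(m,393,259.7,x)[2])
E
```

```text
w10 blade 0.26636705273974487 0.2710344381656963
nose -0.051 0.2626745768717726 0.272993107192653
nose -0.056 0.26304001089594886 0.27311177367991585
w8 blade 0.26671820184243555 0.2713575413737928
nose -0.051 0.2515822296934786 0.2618587449227374
nose -0.056 0.252201331186503 0.2622312498433983
```

The lip centre now measures 0.2679 against the blade's 0.2687, so it is level to within about 1 mm. I back away a little further and check the whole scene.

>>> {"api": "move_arm", "payload": {
  "motion": [
    [[-1,-10,0,3,0,0,0],[-1,-20,0,6,0,0,0],[-1,-30,0,10,0,0,0],[-1,-35,0,10,0,0,0],[-1,-35,0,10,0,0,0],[-1,-35,0,10,0,0,0],[-1,-35,0,10,0,0,0],[-1,-35,0,10,0,0,0]]
  ]
}}

```text
clock: 17.85
tcp_pos: [0.5171, 0.1534, 0.277]
ee_rot: [-0.662, 0.249, 0.116, 0.697]
force: [0.5, 0.3, 0.3]
opening: -0.0
```

```bash
python3 - <<'E'
from lev import *
m=ctrl.camera_model('wrist');im=ctrl.snapshot('wrist');t=ctrl.snapshot('top')
pickle.dump(m,open('w11.pkl','wb'));cv2.imwrite('pics/w11.png',im);cv2.imwrite('pics/top11.png',t)
print('cam',H.inv().apply(ray(m,0,0)[0]-O).round(4)); print(P(m,np.array([O+H.apply(p) for p in([-.071,.247,.2687],[-.051,.225,.2679])])).round(1))
s=ctrl.read_state();print(s['clock'],s['force'].round(1),abs(s['dq']).max())
a=cv2.imread('pics/top0.png')
for n,(x0,y0,x1,y1) in dict(jar=(188,232,222,266),bottle=(338,254,378,292),rack=(240,165,316,195),block=(318,178,362,200)).items():
    print(n,cv2.absdiff(a,t)[y0:y1,x0:x1].mean())
cv2.imwrite('pics/w11c.png',cv2.resize(im[180:300,330:490],None,fx=5,fy=5,interpolation=cv2.INTER_CUBIC))
E
```

```text
cam [-0.2942  0.1431  0.2873]
[[424.5 256.7]
 [382.8 257.9]]
17.95 [-0.2  0.6  0.2] 0.0010991259599292657
jar 10.04728950403691
bottle 15.890350877192983
rack 8.29093567251462
block 0.522038567493113
```

View pics/w11c.png

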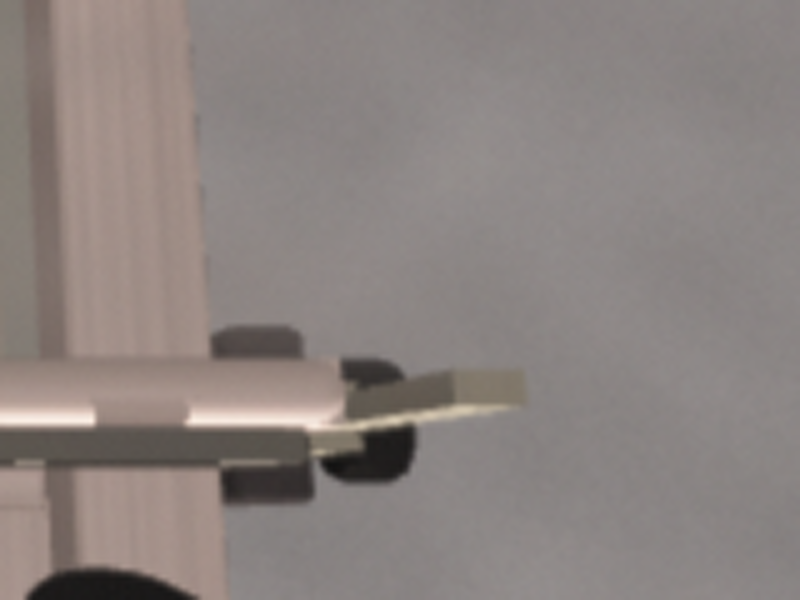

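View pics/top11.png

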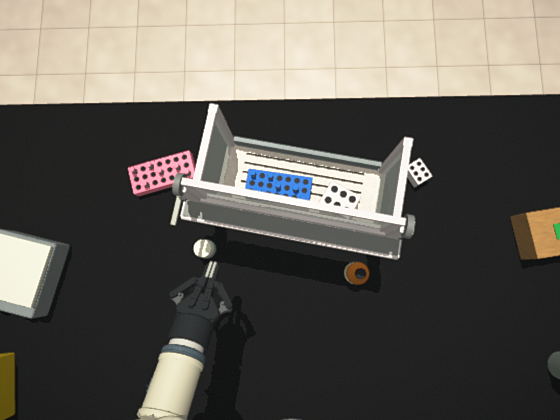

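The arm is settled. The blade face is centred at row 256.8 and the nose at 258.1, which agrees with the earlier heights. Jar (204,248) and bottle (357,272) are where they were, and the gripper is clear.

```bash
python3 -c "
from rig import ctrl
print(ctrl.close_job())"
```

```text
the job is handed in; nothing more can be done
None
```

The sash is up: its lip stands level with the pointer blade to within about 1 mm, and the job was handed in at about 18 s of the 38 s allowed. With the fingers shut, I pushed the lip's nose up from beneath at mid width. I then backed off to measure the lip against the blade, pushed up the last 12 mm and withdrew.

- **Level:** the lip centre measured 0.268 m and the blade 0.269 m, so the lip is about 0.8 mm low. Two wrist views from different distances agree on this, to about half a millimetre.
- **Clearance:** the gripper is well in front of the lip, and the force reading is at noise level.
- **Other objects:** in the top view the bottle, jar and block are where they started. The rack is partly hidden by the raised sash, but the visible part has not moved. The picture-difference check on the bottle, jar and rack was not near zero. I put that down to changed shadows and the sash covering the rack.
- **Push force:** the force readings taken during the push stayed under about 8 N. More of it went forward than up (about 5 N against 3 N) because the fingers were tilted 30°.

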